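Pack the lock body tight in the clamping jig

TASK

Fold the jig's grey flap fully back, off the gap, then pack the gap between the brass lock body and the near jaw: draw aluminium shims from the rack and stand them against the lock body, one or two as the gap needs, until the wooden wedge can take up the rest. Push the wedge down thin end first and upright, between shims and jaw until you feel it bind, before it reaches the bed, and the lock body is pressed firmly on the fence; finish while still gripping the wedge and pressing it down, so that everything stays tight. Leave the wheel, padlock and lock cylinder beyond the work alone.

Things in the scene. Friction and masses are not known exactly. Their poses are not given: they have to be found in the camera images.
- jig: the clamping jig: a dark steel bed 130 x 80 mm, 12 mm thick, fixed to the desk. Origin: centre of its underside. Its x axis points from the jaw to the fence (roughly away from the robot; a tall key mill stands to the right of the work, between it and the arm's start), y along the fence and jaw, z up
- fence: fixed upright steel fence on the far end of the jig bed, 16 mm thick, 60 mm wide along jig y, 56 mm tall above the bed (68 mm above the desk). Origin: foot of its inner face, on the bed, 38 mm along jig x from the jig's origin; its inner face looks along jig -x
- jaw: steel near jaw, fixed on the bed, its distance from the fence differs each time. Origin: foot of its inner face, on the bed (12 mm above the desk), in line with the jig's centre; axes as the jig's. Inner face 60 mm wide, 42 mm tall; 8 to 14 mm behind it a plate 50 mm tall carries the flap hinge. The gap to be packed is the distance jaw to fence less the lock body's 22 mm: 20 to 35 mm
- jaw_top (a point): top edge of the jaw's inner face, in the middle of its width, 42 mm above the bed; axes as the jig's
- flap (a joint): grey steel flap hinged along the jaw's top. Its angle in rad: 0 = closed, lying level over the gap towards the fence; 1.57 = upright; 2.4 = folded fully back over the jaw (towards jig -x), against its stop. Starts at 1.0 to 1.35. A stiff hinge (0.08 N m) keeps it where it is left. Can be pushed over by its free edge with shut fingers
- flap_hinge (a point): hinge axis of the flap, mid-width: 11 mm behind the jaw's inner face and 54 mm above the bed; the axis runs along jig y
- flap_edge (a point): middle of the flap's free edge, 45 mm from the hinge axis; the flap is 54 mm wide along the hinge and 4 mm thick
- lock_body: loose brass padlock body with two dark shackle holes on top, standing on the bed in front of the fence, 22 mm thick along jig x, 40 mm wide, 54 mm tall, 0.3 kg. Origin: centre of its underside. It stands 0 to 1.5 mm off the fence
- lock_center (a point): centre of the brass padlock body
- rack: fixed wooden rack 120 x 58 mm, 34 mm tall, with a 6 mm floor; three shims and the wedge stand in its slots in a row along rack x (shims at -42, -18, +6 mm, wedge at +40 mm). Origin: centre of its underside. Things are drawn straight up out of it
- wedge: loose hardwood wedge, 100 mm tall, 44 mm wide along its y, 70 g, thin end down. Origin on its underside. Flat upright face at x = +10 mm; thin end from x = +5 to +10 mm; the -x face slopes: thickness 5 mm at the tip, 0.33 mm more per mm of height, 25 mm at 60 mm up; above that a straight grip head, x = -15 to +10 mm. In the gap its +x face goes to the shims, the slope to the jaw's top edge
- wedge_center (a point): point in the wedge half-way up (50 mm above its tip), 10 mm behind its upright +x face; axes as the wedge's
- wedge_tip (a point): the wedge's thin lower end, middle, 2.5 mm behind its upright face
- shim0: loose aluminium shim plate, 9 mm thick along its x, 34 mm wide along its y, 88 mm tall (the top 5 mm is 26 mm wide), standing on end in the rack; origin: centre of its underside. The three shims are alike; 60 g; on the bed one stands free, but topples if tilted over 6 degrees
- shim0_center (a point): centre of that shim plate, 44 mm above its underside; x through its thickness, y across its width
- shim1: loose aluminium shim plate, 9 mm thick along its x, 34 mm wide along its y, 88 mm tall (the top 5 mm is 26 mm wide), standing on end in the rack; origin: centre of its underside. The three shims are alike; 60 g; on the bed one stands free, but topples if tilted over 6 degrees
- shim1_center (a point): centre of that shim plate, 44 mm above its underside; x through its thickness, y across its width
- shim2: loose aluminium shim plate, 9 mm thick along its x, 34 mm wide along its y, 88 mm tall (the top 5 mm is 26 mm wide), standing on end in the rack; origin: centre of its underside. The three shims are alike; 60 g; on the bed one stands free, but topples if tilted over 6 degrees
- shim2_center (a point): centre of that shim plate, 44 mm above its underside; x through its thickness, y across its width
- cutter_wheel: bystander: toothed steel cutter wheel 60 mm across, 10 mm thick, lying beyond the work
- padlock: bystander: brass padlock 50 x 57 x 13 mm with steel shackle, lying beyond the work
- lock_cylinder: bystander: brass lock cylinder 66 x 43 x 17 mm, lying beyond the work
Mind the look-alikes: they are no part of the job. What is shaped like the shim1 but pink is not meant.

How it is judged:
On the way, in this order (a step that is already met when the one before it is completed fails the run):
1. the flap is folded back against its stop (value of joint flap above 2.2 rad), for 0.2 s.
2. a shim stands upright on the bed in the gap, between the lock body and the jaw (((x of shim0_center in the frame of jig between -0.018 and 0.018 m and y of shim0_center in the frame of jig between -0.014 and 0.014 m and z of shim0_center in the frame of jig below 0.064 m and angle between shim0_center's own z axis and vertical below 0.2 rad) or (x of shim1_center in the frame of jig between -0.018 and 0.018 m and y of shim1_center in the frame of jig between -0.014 and 0.014 m and z of shim1_center in the frame of jig below 0.064 m and angle between shim1_center's own z axis and vertical below 0.2 rad) or (x of shim2_center in the frame of jig between -0.018 and 0.018 m and y of shim2_center in the frame of jig between -0.014 and 0.014 m and z of shim2_center in the frame of jig below 0.064 m and angle between shim2_center's own z axis and vertical below 0.2 rad))), for 0.2 s.
At the end, for the whole second after the job is handed in: Flap over 2.2 rad; a shim in the gap; wedge upright (0.15 rad), tip 4 mm or more below the jaw top and off the bed, gripped over 2 N, pressing the jaw over 2 N and a shim over 1.5 N; shim to lock body and lock body to fence over 1.5 N; lock body upright at the fence; ends holding (value of joint flap above 2.2 rad and contact force between the fingers and wedge above 2 N and contact force between wedge and jaw above 2 N and (contact force between wedge and shim0 above 1.5 N or contact force between wedge and shim1 above 1.5 N or contact force between wedge and shim2 above 1.5 N) and (contact force between lock_body and shim0 above 1.5 N or contact force between lock_body and shim1 above 1.5 N or contact force between lock_body and shim2 above 1.5 N) and contact force between lock_body and fence above 1.5 N and contact force between wedge and jig below 0.3 N and z of wedge_tip in the frame of jaw_top below -0.004 m and angle between wedge_center's own z axis and vertical below 0.15 rad and ((x of shim0_center in the frame of jig between -0.018 and 0.018 m and y of shim0_center in the frame of jig between -0.014 and 0.014 m and z of shim0_center in the frame of jig below 0.064 m and angle between shim0_center's own z axis and vertical below 0.2 rad) or (x of shim1_center in the frame of jig between -0.018 and 0.018 m and y of shim1_center in the frame of jig between -0.014 and 0.014 m and z of shim1_center in the frame of jig below 0.064 m and angle between shim1_center's own z axis and vertical below 0.2 rad) or (x of shim2_center in the frame of jig between -0.018 and 0.018 m and y of shim2_center in the frame of jig between -0.014 and 0.014 m and z of shim2_center in the frame of jig below 0.064 m and angle between shim2_center's own z axis and vertical below 0.2 rad)) and angle between lock_center's own z axis and vertical below 0.1 rad and x of lock_center in the frame of jig above 0.022 m and linear speed of wedge below 0.02 m/s); the arm keeps its last pose, push and grip.
It fails at once if the cutter wheel beyond the work is pushed away (distance of cutter_wheel from where it was at the start of the episode above 0.02 m).
It fails at once if the padlock beyond the work is pushed away (distance of padlock from where it was at the start of the episode above 0.02 m).
It fails at once if the lock cylinder beyond the work is pushed away (distance of lock_cylinder from where it was at the start of the episode above 0.02 m).
It also fails if it takes over 67 s, if anything falls off the work surface, if the arm or the gripper's body presses on something with over 40 N, if the wrist force passes 120 N, or if a joint passes its speed limit or range.

ROBOT

A 7-joint arm with a two-finger parallel gripper is mounted at the origin on a cart in front of the work surface, level with it; the furniture and walls round the work are solid. World frame = base frame: x ahead of the robot, y to its left, z up, the work surface at z = 0. Lengths are in m, angles in rad, forces in N, time in s.
With the tool pointing down it reaches from about 0.4 to 0.85 m from the base axis. Payload 10.4 kg.
Tool frame: the origin (TCP) lies between the finger pads; the fingertips stand tcp_to_tips ahead of it and the grasp point (between the pads) lies 8 mm behind it (tcp_to_tips is the distance from the TCP to the fingertips, in m); z points along the fingers, y is the line along which they close (so a half turn about z gives the same grasp; the last joint's range is limited). The gripper opens to 85 mm and grips with 20 to 120 N. Pads are 22 mm wide; open, the fingers measure 114 mm over their backs; the gripper's body (76 mm by 85 mm) begins 54 mm behind the grasp point. The pads swing forward as they close: fully open they stand 13 mm farther back than shut.
Start: joints at [-1.339, 0.332, -0.065, 1.46, 0.022, 1.35, -0.088], TCP at [0.158, 0.605, 0.242] pointing down, gripper open.
Joint ranges: [-2.6, 2.6], [-0.5, 2.12], [-1.47, 1.34], [0.16, 2.42], [-1.27, 4.41], [0.06, 2.06], [-2.6, 2.6]. Speed limits (rad/s): [2.22, 2.22, 2.79, 2.79, 3.14, 3.14, 3.14].

INTERFACE

Orientations are given as a unit quaternion [x, y, z, w].
In Python, from workcell import * gives the robot as it stands.
- The arm moves only by the tool apply_moves, never from a script. Its argument "rows" is a list of rows, each an object of numbers: "x", "y", "z": the shift along the tool's x, y, z in mm; "ax", "ay", "az": the turn, a rotation vector about the tool's x, y, z in degrees; "gripper": the closure, from 0 (fully open) to 1 (shut). A call has 1 to 5 rows; each row shifts and turns the commanded pose from where the row before left it, along the tool's axes as they then stand; what a row does not reach is not made up. A row lasts 1/12 s, in which the tool goes at most 41.7 mm and 7.16 degrees, less where a joint would pass 70% of its speed; a pose out of reach is approached as far as the arm can. A call with a gripper value outside its range is refused whole. The fingers move at their own pace and stop on an object; "newtons" is the grip in N (left out, the last holds). Time passes only in rows, so rows that do not move let the fingers close. It gives the time, the measured TCP pose, the force, the opening and the grip force at its end, in the units of the state.
- get_obs(): the state, without advancing time (a new reading comes with each control period).
- camera(name): name is "scene" or "top" or "wrist"; returns a dict with "color" (480x640x3 uint8, red, green, blue), "fov_y" (degrees; the focal length in pixels is half the picture's height over the tangent of half this angle, whatever the lens; pixels are square), "cx", "cy" (the principal point, pixels), "rvec" (rotation vector, rad) and "tvec" (3), from world to camera coordinates, as OpenCV has them. Camera axes: x right, y down, z forward; pixel columns grow to the right and rows downward; lengths in m; the calibration is good to about 2 mm. A picture is of the moment at which its call begins. There is no depth.
- hand_in(): hands the job in; it is judged then, once.
The state is a dict: "clock": time; "joint_pos": joint angles; "joint_velocities": joint speeds; "tau": joint torques, N m; "position": TCP position; "ee_rot": TCP orientation; "ft_force": force on the tool from outside, world axes, zero at the start; "torque": the same for the moment, N m; "grip_width": opening from 0.0 (shut) to 1.0 (fully open); "grasp_force": force on a finger pad.
Only numpy, scipy, OpenCV 4.12 (cv2) and the standard library are available. Lean on these libraries where they do the work, as an engineer would, in place of code of your own. Each camera call takes 0.05 s, during which the arm holds its last target. There are 200 camera calls.

## Working session

There is one attempt and no reset: what is moved stays moved. The work goes in short steps, Python scripts to look and compute and a tool call to move; the robot and the scene stay as the last step left them, time stands still between calls to the robot, and variables do not carry over. Pictures are saved under pics/ and viewed, at most 10 in all, crops included, and the job is handed in when it is done.

Besides the shell and the picture viewer there is one more tool, called after "Call:" as name(argument=value, ...) on one line, values as JSON. apply_moves: Moves the arm, as the interface text tells. Its arguments: {"type":"object","properties":{"rows":{"type":"array","items":{"type":"object","properties":{"x":{"type":"number"},"y":{"type":"number"},"z":{"type":"number"},"ax":{"type":"number"},"ay":{"type":"number"},"az":{"type":"number"},"gripper":{"type":"number"}}}},"newtons":{"type":"number"}},"required":["rows"]}

```bash
mkdir -p pics; ls
python3 - <<'E'
from workcell import *
import cv2
o=get_obs();print(o)
for n in("scene","top","wrist"):
    c=camera(n);cv2.imwrite(f"pics/{n}0.png",c["color"][...,::-1]);print(n,c["fov_y"],c["cx"],c["cy"],c["rvec"],c["tvec"])
E
```

```text
pics
{'clock': 0.0, 'joint_pos': array([-1.33857587,  0.33290685, -0.06469899,  1.46096087,  0.02161801,
        1.34987599, -0.08847848]), 'joint_velocities': array([ 0.00023996, -0.00187025,  0.00079441,  0.00042925,  0.00037476,
       -0.00130839, -0.00243695]), 'tau': array([ 4.60616575e-04, -6.25467110e+01,  4.94271715e-02, -3.91588676e+01,
        1.63011497e-02,  9.96312912e-03, -7.59104523e-06]), 'position': array([0.15746444, 0.60446572, 0.24148474]), 'ee_rot': array([ 1.27042978e-01,  9.91896947e-01, -7.25705407e-04, -5.04186186e-05]), 'ft_force': array([-0.37995851, -1.08506157,  0.0315099 ]), 'torque': array([-0.0034092 , -0.00170362, -0.0186529 ]), 'grasp_force': 0.0, 'grip_width': 0.9958938672943758}
scene 53.061761944696244 322.89228396028005 232.1495372850582 [ 2.19048582 -0.47575481  0.24367643] [-0.39378944  0.31646652  0.53097895]
top 51.60715121823273 315.203340144569 235.70906896081325 [ 2.16870533 -2.12580191  0.24067515] [0.22481038 0.56579505 0.82269549]
wrist 70.38467335291168 320.4239938968721 233.93057539604655 [-2.28465259 -1.76644369 -0.26863269] [-0.62468291 -0.03952174  0.37863042]
```

View pics/scene0.png

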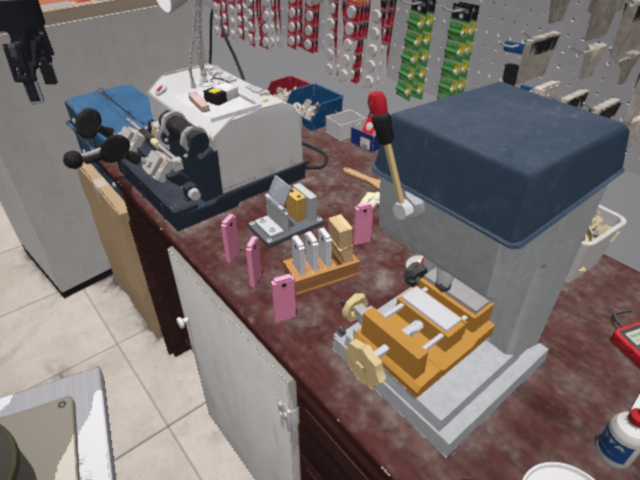

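View pics/top0.png

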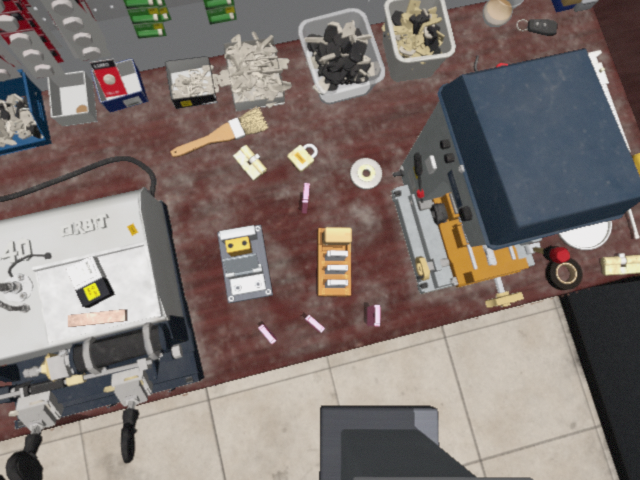

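```bash
cat > h.py <<'E'
from workcell import *
import cv2, numpy as np
def cam(n,save=None):
    c=camera(n); 
    if save: cv2.imwrite(f"pics/{save}.png",c["color"][...,::-1])
    h=c["color"].shape[0]; f=h/2/np.tan(np.radians(c["fov_y"])/2)
    K=np.array([[f,0,c["cx"]],[0,f,c["cy"]],[0,0,1]]); R=cv2.Rodrigues(np.array(c["rvec"],float))[0]
    return dict(img=c["color"],K=K,R=R,t=np.array(c["tvec"],float))
def proj(c,P):
    q=(c["R"]@np.atleast_2d(P).T).T+c["t"]; q=(c["K"]@q.T).T; return q[:,:2]/q[:,2:]
def atz(c,uv,z):
    d=c["R"].T@np.linalg.inv(c["K"])@np.array([uv[0],uv[1],1.]); o=-c["R"].T@c["t"]
    return o+d*(z-o[2])/d[2]
def crop(c,x0,y0,x1,y1,s,name):
    cv2.imwrite(f"pics/{name}.png",cv2.resize(c["img"][y0:y1,x0:x1,::-1],None,fx=s,fy=s,interpolation=cv2.INTER_CUBIC))
E
python3 - <<'E'
from h import *
t=cam("top");s=cam("scene")
crop(t,212,215,362,335,5,"t1");crop(s,215,170,375,290,5,"s1")
for n,uv,z in(("jig",(244,264),.012),("rack",(335,262),.034),("mill",(430,220),0),("wheel",(367,173),0)):print(n,atz(t,uv,z))
print(-t["R"].T@t["t"],-s["R"].T@s["t"])
E
```

```text
jig [0.51282207 0.36117745 0.012     ]
rack [0.51713209 0.19997736 0.034     ]
mill [6.04558193e-01 1.93724916e-02 1.11022302e-16]
wheel [0.69256392 0.13780348 0.        ]
[0.40613465 0.27280282 0.89895766] [ 0.2592165  -0.36779467  0.57852718]
```

View pics/t1.png

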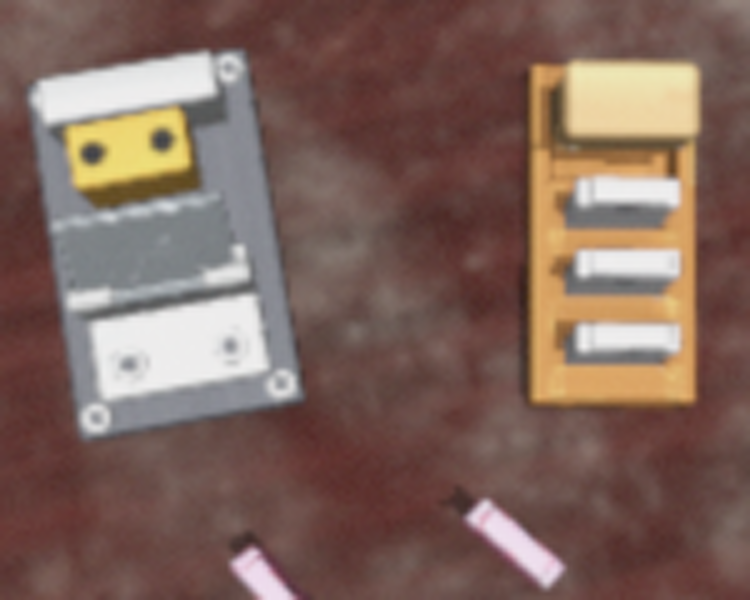

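View pics/s1.png

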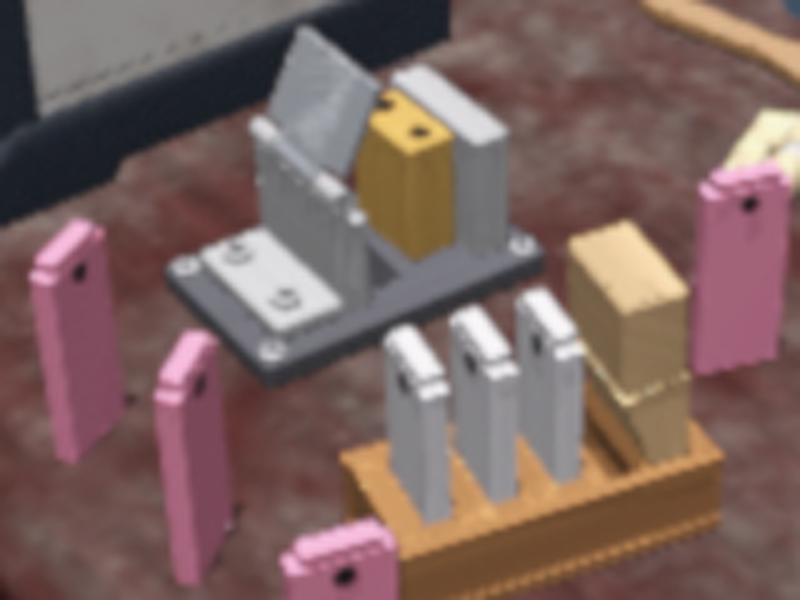

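```bash
cat > fit.py <<'E'
from h import *
from scipy.optimize import least_squares
t=cam("top");s=cam("scene")
T=lambda u,v:((u+.5)/5-.5+212,(v+.5)/5-.5+215)
S=lambda u,v:((u+.5)/5-.5+215,(v+.5)/5-.5+170)
# (cam, pixel, local xyz) jig ; x unknown jaw j (inner face x), lock l (far face x), b lock y
jig=[(t,T(244,50),lambda p:(.065,-.04,.012)),(t,T(302,400),lambda p:(-.065,-.04,.012)),(t,T(83,438),lambda p:(-.065,.04,.012)),
(t,T(211,54),lambda p:(.054,-.03,.068)),(t,T(217,93),lambda p:(.038,-.03,.068)),(t,T(44,126),lambda p:(.038,.03,.068)),
(t,T(66,127),lambda p:(p[4],p[5]+.02,.066)),(t,T(186,107),lambda p:(p[4],p[5]-.02,.066)),(t,T(192,166),lambda p:(p[4]-.022,p[5]-.02,.066)),(t,T(76,189),lambda p:(p[4]-.022,p[5]+.02,.066)),
(t,T(71,310),lambda p:(p[3]-.014,.03,.062)),(t,T(249,281),lambda p:(p[3]-.014,-.03,.062)),
(s,S(168,268),lambda p:(-.065,.04,.012)),(s,S(268,372),lambda p:(-.065,-.04,.012)),(s,S(544,250),lambda p:(.065,-.04,.012)),
(s,S(508,135),lambda p:(.054,-.03,.068)),(s,S(474,150),lambda p:(.038,-.03,.068)),
(s,S(407,156),lambda p:(p[4]-.022,p[5]-.02,.066)),(s,S(455,138),lambda p:(p[4],p[5]-.02,.066)),
(s,S(252,125),lambda p:(p[3]-.014,.03,.062)),(s,S(350,217),lambda p:(p[3]-.014,-.03,.062))]
rack=[(t,T(531,65),lambda p:(.06,.029,.034)),(t,T(695,404),lambda p:(-.06,-.029,.034)),(t,T(531,402),lambda p:(-.06,.029,.034)),
(t,T(566,62),lambda p:(.05+p[3],.022,.106)),(t,T(697,62),lambda p:(.05+p[3],-.022,.106)),(t,T(697,137),lambda p:(.025+p[3],-.022,.106)),
*[(t,T(577,v),lambda p,x=x:(x+.0045,.013,.094)) for v,x in((324,-.042),(250,-.018),(178,.006))],
*[(t,T(680,v),lambda p,x=x:(x+.0045,-.013,.094)) for v,x in((324,-.042),(250,-.018),(178,.006))],
(s,S(342,458),lambda p:(-.06,.029,.034)),(s,S(403,556),lambda p:(-.06,-.029,.034)),(s,S(722,457),lambda p:(.06,-.029,.034)),
(s,S(626,310),lambda p:(.025+p[3],-.022,.106)),(s,S(686,289),lambda p:(.05+p[3],-.022,.106)),(s,S(568,240),lambda p:(.025+p[3],.022,.106))]
def W(p,L):
    c,q=np.cos(p[2]),np.sin(p[2]); return np.array([p[0]+c*L[0]-q*L[1],p[1]+q*L[0]+c*L[1],L[2]])
def fit(m,p0):
    f=lambda p:np.concatenate([proj(c,W(p,L(p)))[0]-np.array(u) for c,u,L in m])
    r=least_squares(f,p0,loss="soft_l1"); print(np.round(r.x,4)); print(np.round(r.fun.reshape(-1,2),1).tolist()); return r.x
if __name__=="__main__":
    p=fit(jig,[.51,.36,.1,-.01,.037,0]); print("gap",p[4]-.022-p[3],.016-p[3]); fit(rack,[.517,.2,0,0])
    fl=lambda a:[W(p,(p[3]-.011+.045*np.cos(a),y,.066+.045*np.sin(a))) for y in(.027,-.027)]
    for a in(1,1.1,1.2,1.35): print(a,np.round(proj(t,fl(a))-[212,215],1)*5,np.round(proj(s,fl(a))-[215,170],1)*5)
    try: print(tcp_to_tips)
    except Exception as e: print(e)
    print([n for n in dir(__import__("workcell")) if n[0]!="_"])
    def tri(a,b):
        P=[c["K"]@np.c_[c["R"],c["t"]] for c in(t,s)]
        X=cv2.triangulatePoints(P[0],P[1],np.array(a,float),np.array(b,float)).ravel();return X[:3]/X[3]
    print(tri((130,403),(73,158)),tri((160,195),(303,125)),tri((150,345),(185,122)))
E
python3 fit.py
```

```text
[ 0.5156  0.3598  0.2006 -0.0103  0.0368  0.0024]
[[0.6, -1.0], [1.1, -0.3], [-0.0, 0.4], [0.4, -1.2], [0.7, 0.1], [0.1, -0.4], [0.4, -0.5], [-0.1, -0.5], [0.8, 0.3], [0.4, -0.2], [0.8, -0.5], [0.6, -1.1], [-2.3, -1.3], [-1.3, -1.3], [-0.4, -0.9], [-0.6, -1.9], [-0.7, -2.2], [-1.0, -1.5], [-1.1, -1.6], [-0.4, 1.8], [-3.4, -2.1]]
gap 0.025113784877194494 0.026321527847729027
[ 0.519   0.2     0.0152 -0.0027]
[[0.7, -0.3], [1.2, -0.1], [0.8, 0.2], [0.3, -0.6], [1.0, -0.3], [1.2, -0.3], [3.3, -0.3], [3.2, -0.2], [3.2, -0.3], [-1.4, -0.3], [-1.5, -0.1], [-1.7, -0.2], [-2.2, -1.7], [-1.3, -0.2], [-0.7, -0.9], [-1.7, -1.2], [-0.1, -1.0], [-2.1, -1.7]]
1 [[ 52.5 207.5]
 [219.5 178. ]] [[307.   20.5]
 [384.5  82.5]]
1.1 [[ 53.5 218.5]
 [221.  188.5]] [[297.5  18.5]
 [375.5  80.5]]
1.2 [[ 54.5 230. ]
 [222.5 200.5]] [[288.   17.5]
 [366.   80. ]]
1.35 [[ 56.5 249. ]
 [225.5 219. ]] [[273.  18.]
 [351.  81.]]
0.011
['MotionError', 'camera', 'get_obs', 'hand_in', 'tcp_to_tips']
[0.23502767 0.49420195 0.15963647] [0.60433638 0.48011694 0.14651045] [0.37512204 0.46393973 0.20382935]
```

Call:
apply_moves(rows=[{"z":-40,"gripper":1},{"z":-40},{"z":-40},{"z":-40},{"x":-35,"y":-11}])

```text
invalid input at $.rows[0]: expected keys x, y, z, ax, ay, az, gripper
```

Call:
apply_moves(rows=[{"x":-35,"y":-11},{"x":-35,"y":-11},{"x":-35,"y":-11},{"x":-35,"y":-11},{"x":-35,"y":-11}])

```text
invalid input at $.rows[0]: expected keys x, y, z, ax, ay, az, gripper
```

Call:
apply_moves(rows=[{"x":-35,"y":-11},{"x":-35,"y":-11},{"x":-35,"y":-11},{"x":-35,"y":-11},{"x":-35,"y":-11}])

```text
invalid input at $.rows[0]: expected keys x, y, z, ax, ay, az, gripper
```

Call:
apply_moves(rows=[{"az":-6.5},{"az":-6.5},{"az":-6.5},{"az":-6.5},{}])

```text
invalid input at $.rows[0]: expected keys x, y, z, ax, ay, az, gripper
```

All keys are required.

Call:
apply_moves(rows=[{"x":0,"y":0,"z":-40,"ax":0,"ay":0,"az":0,"gripper":1},{"x":0,"y":0,"z":-40,"ax":0,"ay":0,"az":0,"gripper":1},{"x":0,"y":0,"z":-40,"ax":0,"ay":0,"az":0,"gripper":1},{"x":0,"y":0,"z":-40,"ax":0,"ay":0,"az":0,"gripper":1},{"x":-35,"y":-11,"z":0,"ax":0,"ay":0,"az":0,"gripper":1}], newtons=40)

```text
clock: 0.77
position: [0.1821, 0.5896, 0.4107]
ee_rot: [0.122, 0.993, 0.006, -0.001]
ft_force: [-0.2, 1.4, 1.5]
grip_width: 0.295
grasp_force: 0.0
```

Call:
apply_moves(rows=[{"x":-35,"y":-11,"z":0,"ax":0,"ay":0,"az":-6.5,"gripper":1},{"x":-35,"y":-7,"z":0,"ax":0,"ay":0,"az":-6.5,"gripper":1},{"x":-36,"y":-3,"z":0,"ax":0,"ay":0,"az":-6.5,"gripper":1},{"x":-36,"y":1,"z":0,"ax":0,"ay":0,"az":-6.5,"gripper":1},{"x":-36,"y":5,"z":0,"ax":0,"ay":0,"az":0,"gripper":1}])

```text
clock: 1.18
position: [0.3621, 0.5645, 0.4039]
ee_rot: [-0.102, 0.995, 0.001, 0.001]
ft_force: [0.7, 1.2, 0.5]
grip_width: -0.002
grasp_force: 0.0
```

Call:
apply_moves(rows=[{"x":-20,"y":-33,"z":0,"ax":0,"ay":0,"az":0,"gripper":1},{"x":-20,"y":-33,"z":0,"ax":0,"ay":0,"az":0,"gripper":1},{"x":-20,"y":-33,"z":0,"ax":0,"ay":0,"az":0,"gripper":1},{"x":-20,"y":-33,"z":0,"ax":0,"ay":0,"az":0,"gripper":1},{"x":-20,"y":-33,"z":0,"ax":0,"ay":0,"az":0,"gripper":1}])

```text
clock: 1.6
position: [0.4911, 0.4226, 0.4023]
ee_rot: [-0.099, 0.995, 0.0, 0.0]
ft_force: [0.6, 0.3, 0.8]
grip_width: 0.002
grasp_force: 0.0
```

Call:
apply_moves(rows=[{"x":-20,"y":-33,"z":0,"ax":0,"ay":0,"az":0,"gripper":1},{"x":-20,"y":-33,"z":30,"ax":0,"ay":0,"az":0,"gripper":1},{"x":0,"y":0,"z":40,"ax":0,"ay":0,"az":0,"gripper":1},{"x":0,"y":0,"z":40,"ax":0,"ay":0,"az":0,"gripper":1},{"x":0,"y":0,"z":0,"ax":0,"ay":0,"az":0,"gripper":1}])

```text
clock: 2.02
position: [0.536, 0.369, 0.2876]
ee_rot: [-0.099, 0.995, -0.004, -0.006]
ft_force: [0.0, 0.2, -1.5]
grip_width: -0.001
grasp_force: 0.0
```

```bash
cat > st.py <<'E'
from h import *
from scipy.spatial.transform import Rotation as Ro
import sys
def st():
    o=get_obs(); R=Ro.from_quat(o["ee_rot"]).as_matrix(); return o,np.array(o["position"]),R
def to(x,y,z,yaw):  # tool-frame move to a world target, tool y at yaw from world y, tool down
    o,p,R=st(); d=R.T@(np.array([x,y,z])-p)*1000
    c,s=np.cos(yaw),np.sin(yaw); G=np.array([[-c,-s,0],[-s,c,0],[0,0,-1]]).T
    print("pos",np.round(p,4),"move tool mm",np.round(d,1),"turn deg",np.round(np.degrees(Ro.from_matrix(R.T@G).as_rotvec()),2),"F",np.round(o["ft_force"],1),"grip",round(o["grasp_force"],1),round(o["grip_width"],3))
if __name__=="__main__": to(*map(float,sys.argv[1:5]))
E
python3 st.py .545 .366 .101 .2
```

```text
pos [0.536  0.369  0.2876] move tool mm [-10.5  -3.6 186.5] turn deg [-0.34 -0.69 -0.12] F [ 0.   0.2 -1.5] grip 0.0 -0.001
```

Call:
apply_moves(rows=[{"x":-10,"y":-3,"z":37,"ax":0,"ay":0,"az":0,"gripper":1},{"x":0,"y":0,"z":37,"ax":0,"ay":0,"az":0,"gripper":1},{"x":0,"y":0,"z":37,"ax":0,"ay":0,"az":0,"gripper":1},{"x":0,"y":0,"z":37,"ax":0,"ay":0,"az":0,"gripper":1},{"x":0,"y":0,"z":36,"ax":0,"ay":0,"az":0,"gripper":1}])

```text
clock: 2.43
position: [0.5494, 0.372, 0.1136]
ee_rot: [-0.1, 0.995, 0.001, 0.001]
ft_force: [0.8, -0.4, -0.3]
grip_width: -0.003
grasp_force: 0.0
```

Call:
apply_moves(rows=[{"x":0,"y":0,"z":0,"ax":0,"ay":0,"az":0,"gripper":1},{"x":15,"y":0,"z":0,"ax":0,"ay":0,"az":0,"gripper":1},{"x":15,"y":0,"z":0,"ax":0,"ay":0,"az":0,"gripper":1},{"x":15,"y":0,"z":0,"ax":0,"ay":0,"az":0,"gripper":1},{"x":12,"y":0,"z":0,"ax":0,"ay":0,"az":0,"gripper":1}])

```text
clock: 2.85
position: [0.4967, 0.361, 0.12]
ee_rot: [-0.099, 0.995, 0.002, 0.005]
ft_force: [2.5, -2.4, 5.0]
grip_width: -0.002
grasp_force: 2.3
```

Call:
apply_moves(rows=[{"x":6,"y":0,"z":0,"ax":0,"ay":0,"az":0,"gripper":1},{"x":4,"y":0,"z":0,"ax":0,"ay":0,"az":0,"gripper":1},{"x":0,"y":0,"z":0,"ax":0,"ay":0,"az":0,"gripper":1},{"x":0,"y":0,"z":0,"ax":0,"ay":0,"az":0,"gripper":1},{"x":0,"y":0,"z":0,"ax":0,"ay":0,"az":0,"gripper":1}])

```text
clock: 3.27
position: [0.4836, 0.358, 0.1135]
ee_rot: [-0.099, 0.995, 0.0, 0.0]
ft_force: [-0.6, 0.8, 2.1]
grip_width: -0.002
grasp_force: 1.1
```

```bash
python3 st.py .545 .366 .25 .2
python3 - <<'E'
from h import *
s=cam("scene");crop(s,215,150,335,250,6,"s2")
E
```

```text
pos [0.4836 0.358  0.1135] move tool mm [ -61.8   -4.2 -136.5] turn deg [ 0.04  0.04 -0.05] F [-0.6  0.8  2.1] grip 1.1 -0.002
```

View pics/s2.png

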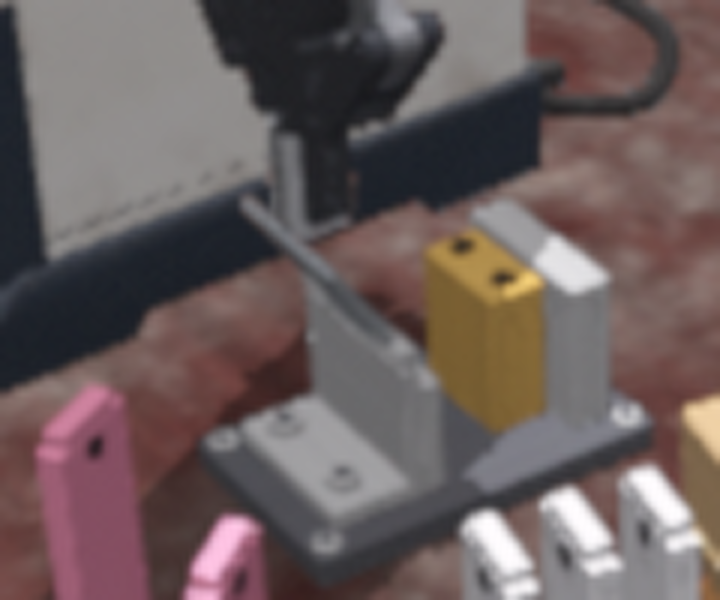

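Call:
apply_moves(rows=[{"x":-12,"y":0,"z":0,"ax":0,"ay":0,"az":0,"gripper":1},{"x":0,"y":0,"z":14,"ax":0,"ay":0,"az":0,"gripper":1},{"x":8,"y":0,"z":0,"ax":0,"ay":0,"az":0,"gripper":1},{"x":8,"y":0,"z":0,"ax":0,"ay":0,"az":0,"gripper":1},{"x":5,"y":0,"z":0,"ax":0,"ay":0,"az":0,"gripper":1}])

```text
clock: 3.73
position: [0.4786, 0.3561, 0.1012]
ee_rot: [-0.099, 0.995, 0.002, 0.005]
ft_force: [24.2, 3.9, 6.2]
grip_width: 0.001
grasp_force: 10.3
```

Call:
apply_moves(rows=[{"x":2,"y":0,"z":0,"ax":0,"ay":0,"az":0,"gripper":1},{"x":0,"y":0,"z":0,"ax":0,"ay":0,"az":0,"gripper":1},{"x":0,"y":0,"z":0,"ax":0,"ay":0,"az":0,"gripper":1}])

```text
clock: 3.98
position: [0.4774, 0.356, 0.1024]
ee_rot: [-0.098, 0.995, 0.002, 0.006]
ft_force: [17.5, 3.7, 6.6]
grip_width: -0.001
grasp_force: 8.3
```

Call:
apply_moves(rows=[{"x":-20,"y":0,"z":-5,"ax":0,"ay":0,"az":0,"gripper":1},{"x":-10,"y":0,"z":-40,"ax":0,"ay":0,"az":0,"gripper":0},{"x":0,"y":-35,"z":-40,"ax":0,"ay":0,"az":0,"gripper":0},{"x":0,"y":-40,"z":-40,"ax":0,"ay":0,"az":0,"gripper":0},{"x":0,"y":-20,"z":0,"ax":0,"ay":0,"az":0,"gripper":0}])

```text
clock: 4.4
position: [0.519, 0.2845, 0.2111]
ee_rot: [-0.099, 0.995, 0.002, 0.003]
ft_force: [1.6, -0.8, 0.6]
grip_width: 0.566
grasp_force: 0.0
```

```bash
python3 st.py .477 .2 .2 .0152
python3 - <<'E'
from h import *
t=cam("top");s=cam("scene");w=cam("wrist","w2")
from st import st
o,p,R=st(); c=-w["R"].T@w["t"]; print("cam in tool",R.T@(c-p), "axis",R.T@w["R"][2], c)
a=cv2.resize(t["img"][215:310,205:285,::-1],None,fx=5,fy=5,interpolation=cv2.INTER_CUBIC)
b=cv2.resize(s["img"][155:250,250:330,::-1],None,fx=5,fy=5,interpolation=cv2.INTER_CUBIC)
cv2.imwrite("pics/ts2.png",np.hstack([a,b]))
E
```

```text
pos [0.519  0.2845 0.2111] move tool mm [ 57.8 -74.6  10.5] turn deg [ 0.18  0.39 10.46] F [ 1.6 -0.8  0.6] grip 0.0 0.566
cam in tool [ 0.07491679 -0.00207883 -0.13151014] axis [-0.30087808 -0.00190453  0.95366071] [0.44377146 0.26730937 0.33681171]
```

View pics/ts2.png

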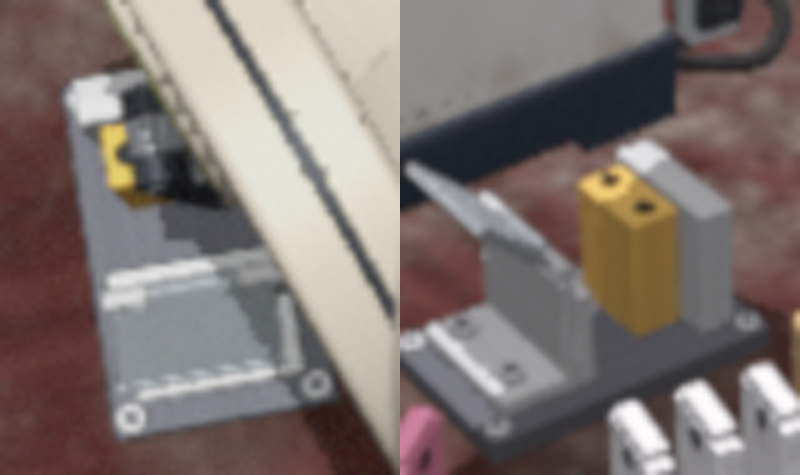

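View pics/w2.png

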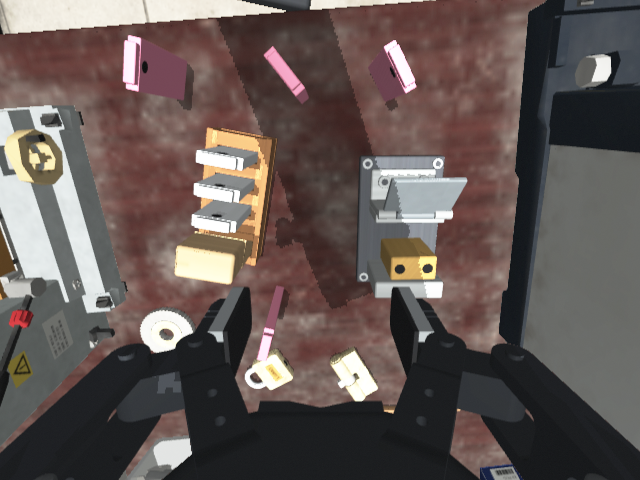

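Run:
```python
import cv2
i=cv2.imread("pics/w2.png")
a=cv2.resize(i[120:290,170:280],None,fx=3.5,fy=3.5,interpolation=cv2.INTER_CUBIC)
b=cv2.resize(i[150:305,350:460],None,fx=3.5,fy=3.5,interpolation=cv2.INTER_CUBIC)
b=cv2.copyMakeBorder(b,0,a.shape[0]-b.shape[0],0,0,cv2.BORDER_CONSTANT)
import numpy as np;cv2.imwrite("pics/w2c.png",np.hstack([a,b]));print(a.shape,b.shape)
```

```text
(595, 385, 3) (595, 385, 3)
```

View pics/w2c.png

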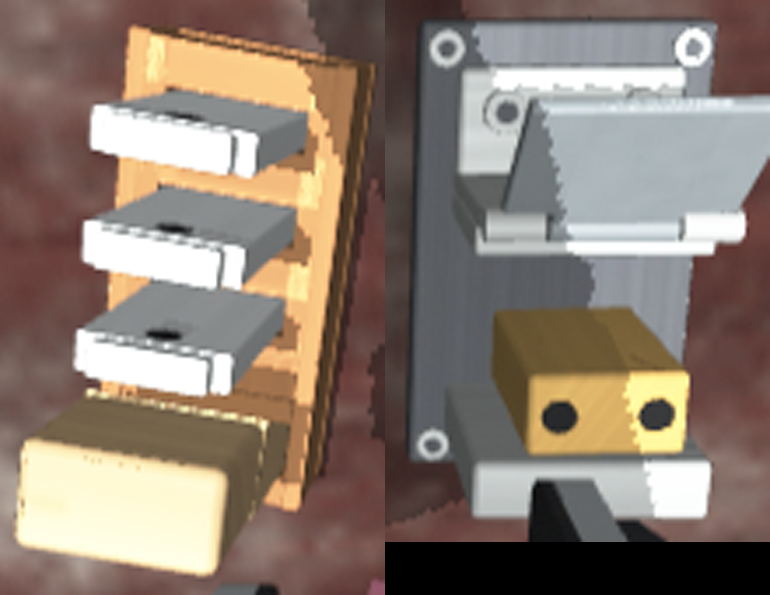

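```bash
cat > fit2.py <<'E'
import fit
from fit import *
w=dict(t); 
i=None
from st import st
wc=cam("wrist")
A=lambda u,v:(170+(u+.5)/3.5-.5,120+(v+.5)/3.5-.5); B=lambda u,v:(350+(u-385+.5)/3.5-.5,150+(v+.5)/3.5-.5)
jw=[(B(418,22),lambda p:(-.065,-.04,.012)),(B(717,22),lambda p:(-.065,.04,.012)),(B(410,462),lambda p:(.065,-.04,.012)),
(B(473,463),lambda p:(.038,-.03,.068)),(B(710,462),lambda p:(.038,.03,.068)),(B(474,517),lambda p:(.054,-.03,.068)),(B(708,517),lambda p:(.054,.03,.068)),
(B(528,374),lambda p:(p[4]-.022,p[5]-.02,.066)),(B(687,374),lambda p:(p[4]-.022,p[5]+.02,.066)),(B(528,451),lambda p:(p[4],p[5]-.02,.066)),(B(684,453),lambda p:(p[4],p[5]+.02,.066)),
(B(495,311),lambda p:(p[4]-.022,p[5]-.02,.012)),
(B(478,255),lambda p:(p[3],-.03,.054)),(B(715,255),lambda p:(p[3],.03,.054))]
rw=[(A(130,25),lambda p:(-.06,-.029,.034)),(A(298,510),lambda p:(.06,.029,.034))]
for x,a,b,c in((-.042,(90,150),(232,177),(258,179)),(-.018,(83,262),(220,288),(242,290)),(.006,(75,363),(210,394),(230,393))):
    rw+=[(A(*a),lambda p,x=x:(x+.0045,-.013,.094)),(A(*b),lambda p,x=x:(x+.0045,.013,.094)),(A(*c),lambda p,x=x:(x+.0045,.017,.089))]
rw+=[(A(22,437),lambda p:(p[3]+.025,-.022,.106)),(A(15,542),lambda p:(p[3]+.05,-.022,.106)),(A(212,577),lambda p:(p[3]+.05,.022,.106))]
rk=[m for m in rack if not(m[0] is t and abs(m[2]([0]*9)[1])==.013)]
rk+=[(t,u,lambda p,L=L:(L(p)[0],np.sign(L(p)[1])*.017,.089)) for c,u,L in rack if c is t and abs(L([0]*9)[1])==.013]
J=[m for m in jig if not(m[0] is t and abs(m[2]([0]*9)[2]-.062)<1e-6)]+[(wc,u,L) for u,L in jw]; Rk=rk+[(wc,u,L) for u,L in rw]
cams=[t,s,wc]
def f(q,full=False):
    r=[]
    for M,p in((J,q[:6]),(Rk,q[6:10])):
        for c,u,L in M:
            k=[c is x for x in cams].index(True)
            r.append(np.clip(proj(c,W(p,L(p))+q[10+3*k:13+3*k])[0]-np.array(u),-6,6))
    r=np.concatenate(r); return r if full else np.concatenate([r,q[10:]/.0015])
r=least_squares(f,[.5156,.3598,.2,-.0103,.0368,.0024,.519,.2,.015,0]+[0]*9,loss="soft_l1",x_scale=.01)
q=r.x;print("jig",np.round(q[:6],4),"gap",.016-q[3],"rack",np.round(q[6:10],4),"offs",np.round(q[10:].reshape(3,3)*1000,1))
e=f(q,True).reshape(-1,2);print(np.round(e[len(jig)-2:len(J)],1).tolist());print(np.round(e[len(J)+len(rk):],1).tolist())
for x in(-.042,-.018,.006,.04):print(x,np.round(W(q[6:10],(x,0,0)),4))
E
python3 fit2.py
```

```text
jig [ 0.5154  0.3611  0.2058 -0.0113  0.0373  0.0028] gap 0.027330810437293806 rack [ 0.52    0.2014  0.0116 -0.0032] offs [[-0.6 -0.5 -0.9]
 [ 1.9 -1.3 -3.5]
 [-0.7  4.  -4.8]]
[[0.7, 0.1], [0.3, -0.4], [-0.6, 0.5], [0.1, -0.3], [1.1, -0.4], [-1.0, 0.7], [-0.2, 0.4], [0.0, -0.1], [1.2, -0.4], [-1.4, 1.3], [-0.4, 0.5], [-1.0, -1.4], [-1.4, 0.4], [-0.1, 0.0]]
[[-0.2, -0.8], [0.7, 0.1], [4.0, 0.1], [-0.1, -0.7], [-0.4, -1.0], [3.2, 1.0], [-0.4, 0.1], [0.3, -0.9], [2.9, 3.2], [-1.1, 0.5], [0.0, -0.2], [-1.5, -0.9], [-1.6, 0.3], [0.9, 0.3]]
-0.042 [0.478  0.2009 0.    ]
-0.018 [0.502  0.2012 0.    ]
0.006 [0.526  0.2014 0.    ]
0.04 [0.56   0.2018 0.    ]
```

```bash
python3 st.py .502 .2012 .15 .0116
```

```text
pos [0.5156 0.2867 0.2039] move tool mm [ 30.3 -81.1  53.9] turn deg [-0.   -0.1  10.84] F [ 0.1  0.2 -0.3] grip 0.0 1.001
```

Call:
apply_moves(rows=[{"x":10,"y":-27,"z":0,"ax":0,"ay":0,"az":0,"gripper":0},{"x":10,"y":-27,"z":0,"ax":0,"ay":0,"az":0,"gripper":0},{"x":10,"y":-27,"z":10,"ax":0,"ay":0,"az":5.4,"gripper":0},{"x":0,"y":0,"z":20,"ax":0,"ay":0,"az":5.4,"gripper":0},{"x":0,"y":0,"z":20,"ax":0,"ay":0,"az":0,"gripper":0}])

```text
clock: 5.12
position: [0.5034, 0.1998, 0.1542]
ee_rot: [-0.002, 1.0, 0.0, 0.0]
ft_force: [-0.3, 1.0, -0.0]
grip_width: 1.002
grasp_force: 0.0
```

Call:
apply_moves(rows=[{"x":0,"y":0,"z":0,"ax":0,"ay":0,"az":0,"gripper":0},{"x":0,"y":0,"z":0,"ax":0,"ay":0,"az":0,"gripper":0},{"x":0,"y":0,"z":0,"ax":0,"ay":0,"az":0,"gripper":0}])

```text
clock: 5.37
position: [0.5036, 0.2015, 0.1553]
ee_rot: [-0.006, 1.0, 0.0, 0.0]
ft_force: [0.6, -0.7, -0.3]
grip_width: 1.0
grasp_force: 0.0
```

```bash
python3 st.py .502 .2012 .077 .0116
python3 - <<'E'
from fit import *
# check shim location in the wrist view by projecting the fitted rack onto a fresh picture
w=cam("wrist"); im=w["img"][...,::-1].copy(); p=[.52,.2014,.0116]
for x in(-.042,-.018,.006):
    for y in(-.017,.017):
        for dx in(-.0045,.0045):
            u=proj(w,W(p,(x+dx,y,.089)))[0]; cv2.circle(im,(int(u[0]),int(u[1])),1,(0,0,255),-1)
for L in((-.06,-.029,.034),(-.06,.029,.034),(.06,.029,.034)):
    u=proj(w,W(p,L))[0]; cv2.circle(im,(int(u[0]),int(u[1])),2,(255,0,0),-1)
cv2.imwrite("pics/w3.png",cv2.resize(im[80:380,120:520],None,fx=2,fy=2))
E
```

```text
pos [0.5036 0.2015 0.1553] move tool mm [ 1.6 -0.3 78.3] turn deg [0.02 0.01 0.06] F [ 0.6 -0.7 -0.3] grip 0.0 1.0
```

View pics/w3.png

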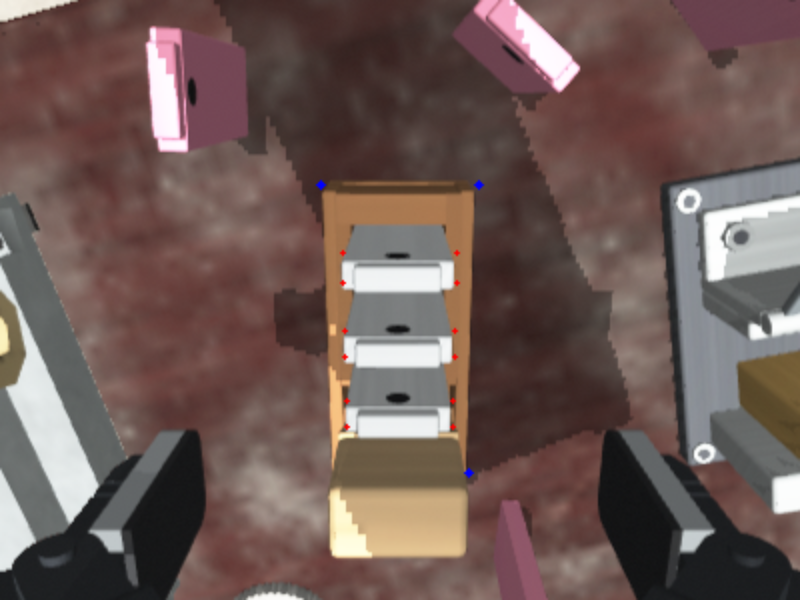

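Call:
apply_moves(rows=[{"x":1.5,"y":0,"z":30,"ax":0,"ay":0,"az":0,"gripper":0},{"x":0,"y":0,"z":30,"ax":0,"ay":0,"az":0,"gripper":0},{"x":0,"y":0,"z":18,"ax":0,"ay":0,"az":0,"gripper":0},{"x":0,"y":0,"z":0,"ax":0,"ay":0,"az":0,"gripper":1},{"x":0,"y":0,"z":0,"ax":0,"ay":0,"az":0,"gripper":1}], newtons=30)

```text
clock: 5.93
position: [0.502, 0.2004, 0.0768]
ee_rot: [-0.005, 1.0, -0.0, -0.0]
ft_force: [0.3, -0.0, 0.6]
grip_width: 0.749
grasp_force: 0.0
```

Call:
apply_moves(rows=[{"x":0,"y":0,"z":0,"ax":0,"ay":0,"az":0,"gripper":1},{"x":0,"y":0,"z":0,"ax":0,"ay":0,"az":0,"gripper":1},{"x":0,"y":0,"z":0,"ax":0,"ay":0,"az":0,"gripper":1},{"x":0,"y":0,"z":0,"ax":0,"ay":0,"az":0,"gripper":1},{"x":0,"y":0,"z":0,"ax":0,"ay":0,"az":0,"gripper":1}])

```text
clock: 6.35
position: [0.5033, 0.2009, 0.0783]
ee_rot: [-0.005, 1.0, 0.001, 0.001]
ft_force: [0.2, -0.3, 7.3]
grip_width: 0.392
grasp_force: 31.3
```

Call:
apply_moves(rows=[{"x":0,"y":0,"z":-25,"ax":0,"ay":0,"az":0,"gripper":1},{"x":0,"y":0,"z":-30,"ax":0,"ay":0,"az":0,"gripper":1},{"x":0,"y":0,"z":-30,"ax":0,"ay":0,"az":0,"gripper":1},{"x":0,"y":0,"z":-30,"ax":0,"ay":0,"az":0,"gripper":1},{"x":0,"y":30,"z":0,"ax":0,"ay":0,"az":-3.7,"gripper":1}])

```text
clock: 6.77
position: [0.5059, 0.2261, 0.1989]
ee_rot: [-0.033, 0.999, 0.001, 0.005]
ft_force: [1.3, -0.2, 0.7]
grip_width: 0.388
grasp_force: 30.7
```

Call:
apply_moves(rows=[{"x":0,"y":30,"z":0,"ax":0,"ay":0,"az":-3.7,"gripper":1},{"x":0,"y":30,"z":0,"ax":0,"ay":0,"az":-3.7,"gripper":1},{"x":0,"y":30,"z":0,"ax":0,"ay":0,"az":0,"gripper":1},{"x":-20,"y":25,"z":0,"ax":0,"ay":0,"az":0,"gripper":1},{"x":0,"y":0,"z":0,"ax":0,"ay":0,"az":0,"gripper":1}])

```text
clock: 7.18
position: [0.5029, 0.3541, 0.1915]
ee_rot: [-0.105, 0.994, 0.001, 0.0]
ft_force: [-0.9, -0.8, -0.3]
grip_width: 0.384
grasp_force: 30.6
```

Call:
apply_moves(rows=[{"x":0,"y":0,"z":0,"ax":0,"ay":0,"az":0,"gripper":1},{"x":0,"y":0,"z":0,"ax":0,"ay":0,"az":0,"gripper":1}])

```text
clock: 7.35
position: [0.5039, 0.3473, 0.1917]
ee_rot: [-0.102, 0.995, -0.0, 0.0]
ft_force: [0.8, -0.7, -0.2]
grip_width: 0.389
grasp_force: 30.6
```

```bash
python3 st.py .5194 .363 .09 .2058
```

```text
pos [0.5039 0.3473 0.1917] move tool mm [-18.3  12.3 101.7] turn deg [-0.02  0.01 -0.12] F [ 0.8 -0.7 -0.2] grip 30.6 0.389
```

Call:
apply_moves(rows=[{"x":-18,"y":12,"z":0,"ax":0,"ay":0,"az":0,"gripper":1},{"x":0,"y":0,"z":0,"ax":0,"ay":0,"az":0,"gripper":1},{"x":0,"y":0,"z":30,"ax":0,"ay":0,"az":0,"gripper":1},{"x":0,"y":0,"z":25,"ax":0,"ay":0,"az":0,"gripper":1},{"x":0,"y":0,"z":0,"ax":0,"ay":0,"az":0,"gripper":1}])

```text
clock: 7.77
position: [0.5169, 0.3604, 0.1319]
ee_rot: [-0.101, 0.995, -0.002, -0.003]
ft_force: [-0.2, -0.7, -2.5]
grip_width: 0.382
grasp_force: 30.7
```

Call:
apply_moves(rows=[{"x":0,"y":0,"z":15,"ax":0,"ay":0,"az":0,"gripper":1},{"x":0,"y":0,"z":15,"ax":0,"ay":0,"az":0,"gripper":1},{"x":0,"y":0,"z":15,"ax":0,"ay":0,"az":0,"gripper":1},{"x":0,"y":0,"z":0,"ax":0,"ay":0,"az":0,"gripper":1},{"x":0,"y":0,"z":0,"ax":0,"ay":0,"az":0,"gripper":1}])

```text
clock: 8.18
position: [0.5191, 0.3627, 0.0926]
ee_rot: [-0.102, 0.995, -0.0, -0.0]
ft_force: [-0.0, -0.1, -0.1]
grip_width: 0.39
grasp_force: 30.7
```

```bash
python3 st.py .5194 .363 .084 .2058
```

```text
pos [0.5191 0.3627 0.0926] move tool mm [-0.3  0.3  8.6] turn deg [-0.01 -0.   -0.14] F [-0.  -0.1 -0.1] grip 30.7 0.39
```

Free in the gap. Slide toward the lock body in small steps until contact, a few mm above the bed.

Call:
apply_moves(rows=[{"x":-2,"y":0,"z":5,"ax":0,"ay":0,"az":0,"gripper":1},{"x":-2,"y":0,"z":0,"ax":0,"ay":0,"az":0,"gripper":1},{"x":-1,"y":0,"z":0,"ax":0,"ay":0,"az":0,"gripper":1},{"x":0,"y":0,"z":0,"ax":0,"ay":0,"az":0,"gripper":1},{"x":0,"y":0,"z":0,"ax":0,"ay":0,"az":0,"gripper":1}])

```text
clock: 8.6
position: [0.5241, 0.3644, 0.087]
ee_rot: [-0.102, 0.995, 0.0, 0.0]
ft_force: [-0.5, 0.6, -0.4]
grip_width: 0.387
grasp_force: 30.7
```

Call:
apply_moves(rows=[{"x":-1,"y":0,"z":0,"ax":0,"ay":0,"az":0,"gripper":1},{"x":0,"y":0,"z":0,"ax":0,"ay":0,"az":0,"gripper":1},{"x":0,"y":0,"z":0,"ax":0,"ay":0,"az":0,"gripper":1}])

```text
clock: 8.85
position: [0.5249, 0.3646, 0.0867]
ee_rot: [-0.102, 0.995, 0.0, 0.0]
ft_force: [-0.3, -0.1, -0.4]
grip_width: 0.388
grasp_force: 30.7
```

Call:
apply_moves(rows=[{"x":-1,"y":0,"z":0,"ax":0,"ay":0,"az":0,"gripper":1},{"x":0,"y":0,"z":0,"ax":0,"ay":0,"az":0,"gripper":1},{"x":0,"y":0,"z":0,"ax":0,"ay":0,"az":0,"gripper":1}])

```text
clock: 9.1
position: [0.5258, 0.3648, 0.0865]
ee_rot: [-0.102, 0.995, 0.0, 0.0]
ft_force: [-0.7, 0.1, -0.6]
grip_width: 0.389
grasp_force: 30.7
```

Call:
apply_moves(rows=[{"x":-1,"y":0,"z":0,"ax":0,"ay":0,"az":0,"gripper":1},{"x":0,"y":0,"z":0,"ax":0,"ay":0,"az":0,"gripper":1},{"x":0,"y":0,"z":0,"ax":0,"ay":0,"az":0,"gripper":1}])

```text
clock: 9.35
position: [0.5266, 0.3649, 0.0865]
ee_rot: [-0.102, 0.995, -0.0, -0.0]
ft_force: [-0.1, -0.6, 0.6]
grip_width: 0.389
grasp_force: 30.7
```

Call:
apply_moves(rows=[{"x":-1,"y":0,"z":0,"ax":0,"ay":0,"az":0,"gripper":1},{"x":0,"y":0,"z":0,"ax":0,"ay":0,"az":0,"gripper":1},{"x":0,"y":0,"z":0,"ax":0,"ay":0,"az":0,"gripper":1}])

```text
clock: 9.6
position: [0.5275, 0.3652, 0.0865]
ee_rot: [-0.102, 0.995, -0.0, -0.0]
ft_force: [-1.8, -0.3, 0.1]
grip_width: 0.388
grasp_force: 30.8
```

Call:
apply_moves(rows=[{"x":-1,"y":0,"z":0,"ax":0,"ay":0,"az":0,"gripper":1},{"x":0,"y":0,"z":0,"ax":0,"ay":0,"az":0,"gripper":1},{"x":0,"y":0,"z":0,"ax":0,"ay":0,"az":0,"gripper":1}])

```text
clock: 9.85
position: [0.5277, 0.3653, 0.0864]
ee_rot: [-0.102, 0.995, -0.0, -0.001]
ft_force: [-7.0, -0.2, 2.9]
grip_width: 0.389
grasp_force: 31.0
```

Call:
apply_moves(rows=[{"x":1,"y":0,"z":1.5,"ax":0,"ay":0,"az":0,"gripper":1},{"x":0,"y":0,"z":0.5,"ax":0,"ay":0,"az":0,"gripper":1},{"x":0,"y":0,"z":0,"ax":0,"ay":0,"az":0,"gripper":1},{"x":0,"y":0,"z":0,"ax":0,"ay":0,"az":0,"gripper":1}])

```text
clock: 10.18
position: [0.5276, 0.3652, 0.0845]
ee_rot: [-0.102, 0.995, 0.0, -0.0]
ft_force: [-4.4, -0.9, 1.0]
grip_width: 0.388
grasp_force: 30.9
```

Call:
apply_moves(rows=[{"x":0,"y":0,"z":1,"ax":0,"ay":0,"az":0,"gripper":1},{"x":0,"y":0,"z":0,"ax":0,"ay":0,"az":0,"gripper":1},{"x":0,"y":0,"z":0,"ax":0,"ay":0,"az":0,"gripper":1}])

```text
clock: 10.43
position: [0.5277, 0.3653, 0.0845]
ee_rot: [-0.102, 0.995, 0.0, -0.0]
ft_force: [-7.3, -2.8, 9.4]
grip_width: 0.391
grasp_force: 31.7
```

Call:
apply_moves(rows=[{"x":0,"y":0,"z":-1,"ax":0,"ay":0,"az":0,"gripper":1},{"x":0,"y":0,"z":0,"ax":0,"ay":0,"az":0,"gripper":0.3},{"x":0,"y":0,"z":0,"ax":0,"ay":0,"az":0,"gripper":0.3},{"x":0,"y":0,"z":0,"ax":0,"ay":0,"az":0,"gripper":0.3},{"x":0,"y":0,"z":0,"ax":0,"ay":0,"az":0,"gripper":0.3}])

```text
clock: 10.85
position: [0.5282, 0.3651, 0.0846]
ee_rot: [-0.102, 0.995, 0.0, 0.0]
ft_force: [0.6, -0.7, 0.3]
grip_width: 0.702
grasp_force: 0.0
```

Call:
apply_moves(rows=[{"x":0,"y":0,"z":-20,"ax":0,"ay":0,"az":0,"gripper":0},{"x":0,"y":0,"z":-30,"ax":0,"ay":0,"az":0,"gripper":0},{"x":0,"y":0,"z":-40,"ax":0,"ay":0,"az":0,"gripper":0},{"x":0,"y":-35,"z":0,"ax":0,"ay":0,"az":3.7,"gripper":0},{"x":0,"y":-35,"z":0,"ax":0,"ay":0,"az":3.7,"gripper":0}])

```text
clock: 11.27
position: [0.5406, 0.2982, 0.1773]
ee_rot: [-0.038, 0.999, 0.002, 0.002]
ft_force: [0.4, -1.3, -1.3]
grip_width: 1.004
grasp_force: 0.0
```

Call:
apply_moves(rows=[{"x":0,"y":-35,"z":0,"ax":0,"ay":0,"az":3.7,"gripper":0},{"x":20,"y":-30,"z":0,"ax":0,"ay":0,"az":0,"gripper":0},{"x":20,"y":-20,"z":0,"ax":0,"ay":0,"az":0,"gripper":0},{"x":0,"y":0,"z":0,"ax":0,"ay":0,"az":0,"gripper":0},{"x":0,"y":0,"z":0,"ax":0,"ay":0,"az":0,"gripper":0}])

```text
clock: 11.68
position: [0.5028, 0.2099, 0.1751]
ee_rot: [-0.004, 1.0, 0.0, 0.0]
ft_force: [1.1, 1.1, 0.1]
grip_width: 1.003
grasp_force: 0.0
```

```bash
python3 st.py .470 .2009 .077 .0116
python3 - <<'E'
from h import *
s=cam("scene");crop(s,215,140,375,260,5,"s4")
E
```

```text
pos [0.5028 0.2099 0.1751] move tool mm [32.9 -8.7 98. ] turn deg [ 0.04  0.05 -0.15] F [1.1 1.1 0.1] grip 0.0 1.003
```

View pics/s4.png

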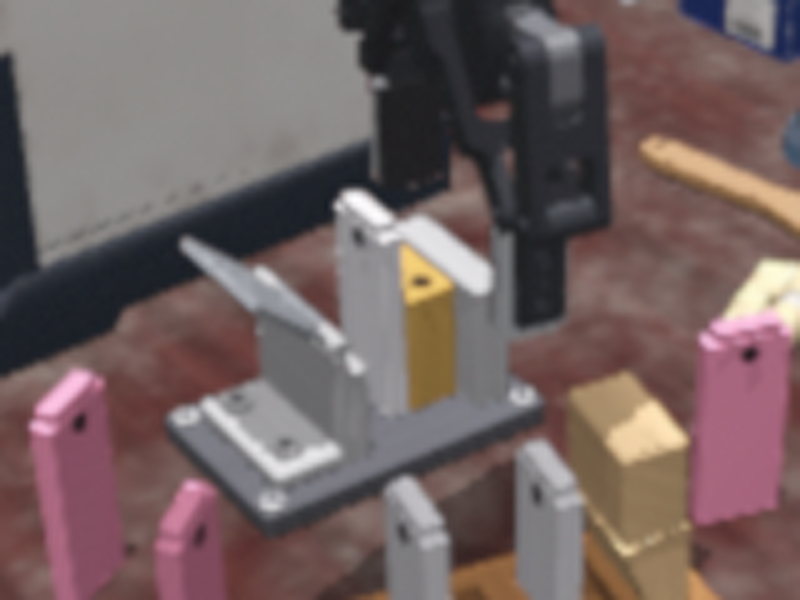

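Call:
apply_moves(rows=[{"x":33,"y":-8.5,"z":0,"ax":0,"ay":0,"az":0,"gripper":0},{"x":0,"y":0,"z":20,"ax":0,"ay":0,"az":0,"gripper":0},{"x":0,"y":0,"z":30,"ax":0,"ay":0,"az":0,"gripper":0},{"x":0,"y":0,"z":30,"ax":0,"ay":0,"az":0,"gripper":0},{"x":0,"y":0,"z":18,"ax":0,"ay":0,"az":0,"gripper":0}])

```text
clock: 12.15
position: [0.4694, 0.2029, 0.074]
ee_rot: [-0.006, 1.0, -0.0, -0.001]
ft_force: [-0.5, -0.2, 0.1]
grip_width: 1.0
grasp_force: 0.0
```

Call:
apply_moves(rows=[{"x":0,"y":0,"z":0,"ax":0,"ay":0,"az":0,"gripper":0.2},{"x":0,"y":0,"z":0,"ax":0,"ay":0,"az":0,"gripper":0.2}])

```text
clock: 12.32
position: [0.47, 0.2027, 0.0762]
ee_rot: [-0.006, 1.0, -0.0, -0.001]
ft_force: [0.3, -0.1, 0.8]
grip_width: 0.801
grasp_force: 0.0
```

```bash
python3 st.py .470 .2009 .077 .0116
```

```text
pos [0.47   0.2027 0.0762] move tool mm [ 0.  -1.8 -0.8] turn deg [-0.04 -0.07 -0.  ] F [ 0.3 -0.1  0.8] grip 0.0 0.801
```

Call:
apply_moves(rows=[{"x":0,"y":-1.8,"z":-2,"ax":0,"ay":0,"az":0,"gripper":1},{"x":0,"y":0,"z":0,"ax":0,"ay":0,"az":0,"gripper":1},{"x":0,"y":0,"z":0,"ax":0,"ay":0,"az":0,"gripper":1},{"x":0,"y":0,"z":0,"ax":0,"ay":0,"az":0,"gripper":1},{"x":0,"y":0,"z":0,"ax":0,"ay":0,"az":0,"gripper":1}])

```text
clock: 12.73
position: [0.4711, 0.2007, 0.0802]
ee_rot: [-0.005, 1.0, 0.001, 0.001]
ft_force: [0.4, -0.6, 5.6]
grip_width: 0.385
grasp_force: 29.7
```

Call:
apply_moves(rows=[{"x":0,"y":0,"z":0,"ax":0,"ay":0,"az":0,"gripper":1},{"x":0,"y":0,"z":0,"ax":0,"ay":0,"az":0,"gripper":1}])

```text
clock: 12.9
position: [0.4711, 0.2007, 0.0802]
ee_rot: [-0.005, 1.0, 0.001, 0.001]
ft_force: [-0.4, -0.3, 5.5]
grip_width: 0.393
grasp_force: 29.7
```

Call:
apply_moves(rows=[{"x":0,"y":0,"z":-25,"ax":0,"ay":0,"az":0,"gripper":1},{"x":0,"y":0,"z":-35,"ax":0,"ay":0,"az":0,"gripper":1},{"x":0,"y":0,"z":-35,"ax":0,"ay":0,"az":0,"gripper":1},{"x":0,"y":0,"z":-30,"ax":0,"ay":0,"az":0,"gripper":1},{"x":0,"y":30,"z":0,"ax":0,"ay":0,"az":-3.8,"gripper":1}])

```text
clock: 13.32
position: [0.4738, 0.2265, 0.2111]
ee_rot: [-0.034, 0.999, 0.002, 0.005]
ft_force: [2.1, 0.1, -0.9]
grip_width: 0.386
grasp_force: 30.6
```

Call:
apply_moves(rows=[{"x":-10,"y":30,"z":0,"ax":0,"ay":0,"az":-3.7,"gripper":1},{"x":-15,"y":30,"z":0,"ax":0,"ay":0,"az":-3.7,"gripper":1},{"x":-15,"y":30,"z":0,"ax":0,"ay":0,"az":0,"gripper":1},{"x":-15,"y":25,"z":0,"ax":0,"ay":0,"az":0,"gripper":1},{"x":0,"y":0,"z":0,"ax":0,"ay":0,"az":0,"gripper":1}])

```text
clock: 13.73
position: [0.5053, 0.3589, 0.2034]
ee_rot: [-0.106, 0.994, 0.001, 0.0]
ft_force: [-1.2, -0.4, -0.2]
grip_width: 0.389
grasp_force: 30.5
```

Call:
apply_moves(rows=[{"x":0,"y":0,"z":0,"ax":0,"ay":0,"az":0,"gripper":1},{"x":0,"y":0,"z":0,"ax":0,"ay":0,"az":0,"gripper":1}])

```text
clock: 13.9
position: [0.5063, 0.3522, 0.2038]
ee_rot: [-0.103, 0.995, -0.0, 0.0]
ft_force: [-0.1, -0.5, -0.3]
grip_width: 0.386
grasp_force: 30.5
```

```bash
python3 st.py .5063 .3609 .092 .2058
```

```text
pos [0.5063 0.3522 0.2038] move tool mm [ -1.8   8.5 111.8] turn deg [-0.02  0.01 -0.01] F [-0.1 -0.5 -0.3] grip 30.5 0.386
```

Call:
apply_moves(rows=[{"x":-2,"y":8.5,"z":0,"ax":0,"ay":0,"az":0,"gripper":1},{"x":0,"y":0,"z":0,"ax":0,"ay":0,"az":0,"gripper":1},{"x":0,"y":0,"z":0,"ax":0,"ay":0,"az":0,"gripper":1},{"x":0,"y":0,"z":10,"ax":0,"ay":0,"az":0,"gripper":1},{"x":0,"y":0,"z":0,"ax":0,"ay":0,"az":0,"gripper":1}])

```text
clock: 14.32
position: [0.5058, 0.3606, 0.1917]
ee_rot: [-0.103, 0.995, -0.001, -0.001]
ft_force: [-0.7, -0.9, -1.5]
grip_width: 0.385
grasp_force: 30.6
```

```bash
python3 st.py .5063 .3609 .092 .2058
```

```text
pos [0.5058 0.3606 0.1917] move tool mm [-0.8  0.2 99.7] turn deg [-0.05 -0.1  -0.01] F [-0.7 -0.9 -1.5] grip 30.6 0.385
```

Call:
apply_moves(rows=[{"x":-0.5,"y":0,"z":15,"ax":0,"ay":0,"az":0,"gripper":1},{"x":0,"y":0,"z":10,"ax":0,"ay":0,"az":0,"gripper":1},{"x":0,"y":0,"z":5,"ax":0,"ay":0,"az":0,"gripper":1},{"x":0,"y":0,"z":0,"ax":0,"ay":0,"az":0,"gripper":1}])

```text
clock: 14.65
position: [0.506, 0.3608, 0.1618]
ee_rot: [-0.103, 0.995, -0.001, -0.001]
ft_force: [-0.3, 0.1, -0.3]
grip_width: 0.387
grasp_force: 30.6
```

Call:
apply_moves(rows=[{"x":0,"y":0,"z":12,"ax":0,"ay":0,"az":0,"gripper":1},{"x":0,"y":0,"z":12,"ax":0,"ay":0,"az":0,"gripper":1},{"x":0,"y":0,"z":12,"ax":0,"ay":0,"az":0,"gripper":1},{"x":0,"y":0,"z":0,"ax":0,"ay":0,"az":0,"gripper":1},{"x":0,"y":0,"z":0,"ax":0,"ay":0,"az":0,"gripper":1}])

```text
clock: 15.07
position: [0.5063, 0.3612, 0.1264]
ee_rot: [-0.103, 0.995, -0.001, -0.001]
ft_force: [-0.4, -0.0, -0.4]
grip_width: 0.385
grasp_force: 30.6
```

Call:
apply_moves(rows=[{"x":0,"y":0,"z":10,"ax":0,"ay":0,"az":0,"gripper":1},{"x":0,"y":0,"z":12,"ax":0,"ay":0,"az":0,"gripper":1},{"x":0,"y":0,"z":12,"ax":0,"ay":0,"az":0,"gripper":1},{"x":0,"y":0,"z":0,"ax":0,"ay":0,"az":0,"gripper":1},{"x":0,"y":0,"z":0,"ax":0,"ay":0,"az":0,"gripper":1}])

```text
clock: 15.48
position: [0.5062, 0.3611, 0.0923]
ee_rot: [-0.103, 0.995, -0.001, -0.001]
ft_force: [0.6, -0.0, -1.0]
grip_width: 0.386
grasp_force: 30.6
```

Call:
apply_moves(rows=[{"x":-2,"y":0,"z":0,"ax":0,"ay":0,"az":0,"gripper":1},{"x":-1,"y":0,"z":0,"ax":0,"ay":0,"az":0,"gripper":1},{"x":0,"y":0,"z":0,"ax":0,"ay":0,"az":0,"gripper":1},{"x":0,"y":0,"z":0,"ax":0,"ay":0,"az":0,"gripper":1}])

```text
clock: 15.82
position: [0.5101, 0.3623, 0.094]
ee_rot: [-0.103, 0.995, 0.0, 0.0]
ft_force: [-0.0, 0.7, -1.2]
grip_width: 0.383
grasp_force: 30.6
```

```bash
python3 st.py .5063 .3609 .0862 .2058
```

```text
pos [0.5101 0.3623 0.094 ] move tool mm [ 4.  -0.6  7.8] turn deg [0.03 0.04 0.  ] F [-0.   0.7 -1.2] grip 30.6 0.383
```

Call:
apply_moves(rows=[{"x":-0.5,"y":0,"z":5,"ax":0,"ay":0,"az":0,"gripper":1},{"x":0,"y":0,"z":0,"ax":0,"ay":0,"az":0,"gripper":1},{"x":0,"y":0,"z":0,"ax":0,"ay":0,"az":0,"gripper":1}])

```text
clock: 16.07
position: [0.51, 0.3621, 0.0881]
ee_rot: [-0.103, 0.995, -0.0, -0.0]
ft_force: [-0.0, 0.1, 0.0]
grip_width: 0.388
grasp_force: 30.6
```

Call:
apply_moves(rows=[{"x":-1,"y":0,"z":0,"ax":0,"ay":0,"az":0,"gripper":1},{"x":0,"y":0,"z":0,"ax":0,"ay":0,"az":0,"gripper":1},{"x":0,"y":0,"z":0,"ax":0,"ay":0,"az":0,"gripper":1}])

```text
clock: 16.32
position: [0.5109, 0.3625, 0.0885]
ee_rot: [-0.103, 0.995, -0.0, -0.0]
ft_force: [-1.5, -1.0, -0.5]
grip_width: 0.386
grasp_force: 30.6
```

Call:
apply_moves(rows=[{"x":-1,"y":0,"z":0,"ax":0,"ay":0,"az":0,"gripper":1},{"x":0,"y":0,"z":0,"ax":0,"ay":0,"az":0,"gripper":1},{"x":0,"y":0,"z":0,"ax":0,"ay":0,"az":0,"gripper":1}])

```text
clock: 16.57
position: [0.5113, 0.3626, 0.0885]
ee_rot: [-0.103, 0.995, -0.0, -0.001]
ft_force: [-6.0, -1.8, 2.2]
grip_width: 0.389
grasp_force: 30.9
```

Call:
apply_moves(rows=[{"x":-0.5,"y":0,"z":1.5,"ax":0,"ay":0,"az":0,"gripper":1},{"x":0,"y":0,"z":0,"ax":0,"ay":0,"az":0,"gripper":1},{"x":0,"y":0,"z":0,"ax":0,"ay":0,"az":0,"gripper":1}])

```text
clock: 16.82
position: [0.5113, 0.3628, 0.0868]
ee_rot: [-0.103, 0.995, -0.0, -0.001]
ft_force: [-7.3, -1.2, 1.6]
grip_width: 0.387
grasp_force: 30.9
```

Call:
apply_moves(rows=[{"x":0,"y":0,"z":1,"ax":0,"ay":0,"az":0,"gripper":1},{"x":0,"y":0,"z":0,"ax":0,"ay":0,"az":0,"gripper":1},{"x":0,"y":0,"z":0,"ax":0,"ay":0,"az":0,"gripper":1}])

```text
clock: 17.07
position: [0.5113, 0.3628, 0.0863]
ee_rot: [-0.103, 0.995, -0.0, -0.001]
ft_force: [-9.2, -3.6, 7.9]
grip_width: 0.387
grasp_force: 31.3
```

Call:
apply_moves(rows=[{"x":0.5,"y":0,"z":1,"ax":0,"ay":0,"az":0,"gripper":1},{"x":0,"y":0,"z":0,"ax":0,"ay":0,"az":0,"gripper":1},{"x":0,"y":0,"z":0,"ax":0,"ay":0,"az":0,"gripper":1}])

```text
clock: 17.32
position: [0.5113, 0.3629, 0.0863]
ee_rot: [-0.103, 0.995, 0.0, -0.001]
ft_force: [-10.2, -4.6, 13.6]
grip_width: 0.389
grasp_force: 31.9
```

Call:
apply_moves(rows=[{"x":0.5,"y":0,"z":-2,"ax":0,"ay":0,"az":0,"gripper":1},{"x":0,"y":0,"z":0,"ax":0,"ay":0,"az":0,"gripper":0.35},{"x":0,"y":0,"z":0,"ax":0,"ay":0,"az":0,"gripper":0.35},{"x":0,"y":0,"z":0,"ax":0,"ay":0,"az":0,"gripper":0.35},{"x":0,"y":0,"z":0,"ax":0,"ay":0,"az":0,"gripper":0.35}])

```text
clock: 17.73
position: [0.512, 0.3626, 0.0871]
ee_rot: [-0.103, 0.995, 0.0, 0.0]
ft_force: [-0.4, 0.1, -0.3]
grip_width: 0.653
grasp_force: 0.0
```

Call:
apply_moves(rows=[{"x":0,"y":0,"z":-20,"ax":0,"ay":0,"az":0,"gripper":0.3},{"x":0,"y":0,"z":-40,"ax":0,"ay":0,"az":0,"gripper":0},{"x":0,"y":0,"z":-40,"ax":0,"ay":0,"az":0,"gripper":0},{"x":0,"y":-35,"z":-10,"ax":0,"ay":0,"az":3.7,"gripper":0},{"x":0,"y":-35,"z":0,"ax":0,"ay":0,"az":3.7,"gripper":0}])

```text
clock: 18.15
position: [0.5251, 0.2958, 0.2013]
ee_rot: [-0.039, 0.999, 0.002, 0.003]
ft_force: [1.7, -0.5, -0.4]
grip_width: 1.0
grasp_force: 0.0
```

Call:
apply_moves(rows=[{"x":-10,"y":-35,"z":0,"ax":0,"ay":0,"az":3.7,"gripper":0},{"x":-10,"y":-35,"z":0,"ax":0,"ay":0,"az":0,"gripper":0},{"x":-10,"y":-20,"z":0,"ax":0,"ay":0,"az":0,"gripper":0},{"x":0,"y":0,"z":0,"ax":0,"ay":0,"az":0,"gripper":0},{"x":0,"y":0,"z":0,"ax":0,"ay":0,"az":0,"gripper":0}])

```text
clock: 18.57
position: [0.5578, 0.2032, 0.1972]
ee_rot: [-0.005, 1.0, -0.0, 0.0]
ft_force: [-0.2, 1.2, -0.8]
grip_width: 1.001
grasp_force: 0.0
```

```bash
python3 st.py .556 .2013 .079 .0116
python3 - <<'E'
from fit import *
# numeric check: bright edges of the two standing shims' tops in the scene view against prediction
s=cam("scene","s5");t=cam("top","t5")
p=[.5154,.3611,.2058]
for cx in(.0115,.0025):
    print(np.round(proj(s,[W(p,(cx-.0045,y+.0016,.1)) for y in(-.013,.013)]),1).tolist())
g=cv2.cvtColor(s["img"],cv2.COLOR_RGB2GRAY)
for v in range(168,200,4): print(v,g[v,272:304].tolist())
E
```

```text
pos [0.5578 0.2032 0.1972] move tool mm [  1.9  -1.9 118.2] turn deg [-0.    0.03 -0.14] F [-0.2  1.2 -0.8] grip 0.0 1.001
[[288.9, 183.6], [281.3, 177.7]]
[[284.8, 185.1], [277.3, 179.1]]
168 [130, 131, 134, 137, 139, 139, 140, 142, 142, 141, 140, 135, 128, 116, 107, 94, 79, 67, 60, 51, 42, 42, 39, 36, 35, 35, 34, 35, 34, 35, 35, 35]
172 [129, 126, 121, 109, 100, 88, 76, 66, 59, 51, 44, 41, 39, 37, 35, 36, 34, 36, 33, 35, 35, 33, 34, 34, 34, 34, 35, 36, 35, 35, 34, 34]
176 [47, 41, 38, 37, 35, 34, 35, 35, 34, 34, 34, 34, 34, 33, 33, 34, 33, 35, 33, 33, 34, 35, 33, 35, 34, 35, 35, 34, 33, 34, 35, 34]
180 [33, 34, 34, 33, 37, 53, 105, 194, 235, 245, 234, 218, 224, 242, 250, 248, 232, 199, 143, 75, 39, 34, 36, 37, 39, 46, 70, 85, 102, 120, 127, 128]
184 [33, 32, 34, 33, 50, 112, 141, 147, 161, 166, 184, 219, 242, 250, 249, 236, 219, 223, 231, 229, 216, 181, 174, 185, 194, 215, 222, 220, 205, 177, 139, 105]
188 [67, 79, 93, 101, 106, 119, 134, 141, 132, 95, 75, 120, 154, 165, 195, 218, 229, 226, 201, 203, 193, 165, 156, 161, 179, 203, 219, 226, 227, 227, 226, 225]
192 [101, 103, 104, 105, 107, 111, 132, 142, 143, 143, 137, 140, 144, 144, 147, 146, 144, 139, 133, 141, 142, 142, 156, 194, 208, 209, 206, 197, 179, 180, 202, 218]
196 [114, 100, 92, 87, 81, 86, 124, 142, 144, 144, 145, 144, 145, 143, 142, 144, 146, 144, 145, 151, 150, 143, 151, 186, 189, 150, 98, 89, 122, 178, 204, 206]
```

Call:
apply_moves(rows=[{"x":2,"y":-2,"z":30,"ax":0,"ay":0,"az":0,"gripper":0},{"x":0,"y":0,"z":35,"ax":0,"ay":0,"az":0,"gripper":0},{"x":0,"y":0,"z":35,"ax":0,"ay":0,"az":0,"gripper":0},{"x":0,"y":0,"z":18,"ax":0,"ay":0,"az":0,"gripper":0},{"x":0,"y":0,"z":0,"ax":0,"ay":0,"az":0,"gripper":0.2}])

```text
clock: 19.18
position: [0.552, 0.2029, 0.0745]
ee_rot: [-0.007, 1.0, -0.001, -0.003]
ft_force: [-1.2, 0.3, -0.3]
grip_width: 0.884
grasp_force: 0.0
```

Call:
apply_moves(rows=[{"x":0,"y":0,"z":0,"ax":0,"ay":0,"az":0,"gripper":1},{"x":0,"y":0,"z":0,"ax":0,"ay":0,"az":0,"gripper":1},{"x":0,"y":0,"z":0,"ax":0,"ay":0,"az":0,"gripper":1},{"x":0,"y":0,"z":0,"ax":0,"ay":0,"az":0,"gripper":1},{"x":0,"y":0,"z":0,"ax":0,"ay":0,"az":0,"gripper":1}], newtons=70)

```text
clock: 19.6
position: [0.5563, 0.2033, 0.081]
ee_rot: [-0.006, 1.0, 0.001, 0.001]
ft_force: [-0.5, -0.2, 6.8]
grip_width: 0.503
grasp_force: 72.2
```

Call:
apply_moves(rows=[{"x":0,"y":0,"z":0,"ax":0,"ay":0,"az":0,"gripper":1},{"x":0,"y":0,"z":0,"ax":0,"ay":0,"az":0,"gripper":1}])

```text
clock: 19.77
position: [0.5563, 0.2033, 0.081]
ee_rot: [-0.006, 1.0, 0.001, 0.001]
ft_force: [-1.0, -0.5, 7.6]
grip_width: 0.505
grasp_force: 72.2
```

```bash
python3 st.py .556 .2013 .079 .0116
```

```text
pos [0.5563 0.2033 0.081 ] move tool mm [ 0.3 -2.   2. ] turn deg [0.09 0.17 0.03] F [-1.  -0.5  7.6] grip 72.2 0.505
```

Call:
apply_moves(rows=[{"x":0,"y":0,"z":-20,"ax":0,"ay":0,"az":0,"gripper":1},{"x":0,"y":0,"z":-35,"ax":0,"ay":0,"az":0,"gripper":1},{"x":0,"y":0,"z":-35,"ax":0,"ay":0,"az":0,"gripper":1},{"x":0,"y":0,"z":-35,"ax":0,"ay":0,"az":0,"gripper":1},{"x":0,"y":30,"z":0,"ax":0,"ay":0,"az":-3.8,"gripper":1}])

```text
clock: 20.18
position: [0.5595, 0.2278, 0.2131]
ee_rot: [-0.034, 0.999, 0.001, 0.006]
ft_force: [2.4, -0.8, 0.1]
grip_width: 0.505
grasp_force: 72.0
```

Call:
apply_moves(rows=[{"x":5,"y":30,"z":0,"ax":0,"ay":0,"az":-3.7,"gripper":1},{"x":5,"y":30,"z":0,"ax":0,"ay":0,"az":-3.7,"gripper":1},{"x":5,"y":30,"z":0,"ax":0,"ay":0,"az":0,"gripper":1},{"x":5,"y":30,"z":0,"ax":0,"ay":0,"az":0,"gripper":1},{"x":0,"y":0,"z":0,"ax":0,"ay":0,"az":0,"gripper":1}])

```text
clock: 20.6
position: [0.5119, 0.3554, 0.2045]
ee_rot: [-0.108, 0.994, 0.002, -0.001]
ft_force: [-1.2, 0.2, -1.5]
grip_width: 0.507
grasp_force: 72.0
```

Call:
apply_moves(rows=[{"x":0,"y":0,"z":0,"ax":0,"ay":0,"az":0,"gripper":1},{"x":0,"y":0,"z":0,"ax":0,"ay":0,"az":0,"gripper":1}])

```text
clock: 20.77
position: [0.5164, 0.3474, 0.2045]
ee_rot: [-0.104, 0.995, -0.0, 0.0]
ft_force: [0.3, -0.3, -1.2]
grip_width: 0.506
grasp_force: 72.0
```

```bash
python3 st.py .5007 .3597 .185 .2058
```

```text
pos [0.5164 0.3474 0.2045] move tool mm [12.8 15.3 19.5] turn deg [-0.01  0.04  0.1 ] F [ 0.3 -0.3 -1.2] grip 72.0 0.506
```

Call:
apply_moves(rows=[{"x":15,"y":15,"z":0,"ax":0,"ay":0,"az":0,"gripper":1},{"x":0,"y":0,"z":0,"ax":0,"ay":0,"az":0,"gripper":1},{"x":0,"y":0,"z":15,"ax":0,"ay":0,"az":0,"gripper":1},{"x":0,"y":0,"z":10,"ax":0,"ay":0,"az":0,"gripper":1},{"x":0,"y":0,"z":0,"ax":0,"ay":0,"az":0,"gripper":1}])

```text
clock: 21.18
position: [0.498, 0.3576, 0.1768]
ee_rot: [-0.103, 0.995, -0.001, -0.001]
ft_force: [-0.1, -0.9, 0.2]
grip_width: 0.505
grasp_force: 72.0
```

Call:
apply_moves(rows=[{"x":0,"y":0,"z":10,"ax":0,"ay":0,"az":0,"gripper":1},{"x":0,"y":0,"z":10,"ax":0,"ay":0,"az":0,"gripper":1},{"x":0,"y":0,"z":10,"ax":0,"ay":0,"az":0,"gripper":1},{"x":0,"y":0,"z":0,"ax":0,"ay":0,"az":0,"gripper":1},{"x":0,"y":0,"z":0,"ax":0,"ay":0,"az":0,"gripper":1}])

```text
clock: 21.6
position: [0.4981, 0.359, 0.1483]
ee_rot: [-0.103, 0.995, -0.0, -0.001]
ft_force: [-0.8, -0.4, -1.5]
grip_width: 0.504
grasp_force: 72.7
```

```bash
python3 st.py .5007 .3597 .14 .2058
```

```text
pos [0.4981 0.359  0.1483] move tool mm [-2.7  0.2  8.3] turn deg [-0.04 -0.07  0.09] F [-0.8 -0.4 -1.5] grip 72.7 0.504
```

Call:
apply_moves(rows=[{"x":-1.5,"y":0,"z":0,"ax":0,"ay":0,"az":0,"gripper":1},{"x":0,"y":0,"z":0,"ax":0,"ay":0,"az":0,"gripper":1},{"x":0,"y":0,"z":0,"ax":0,"ay":0,"az":0,"gripper":1}])

```text
clock: 21.85
position: [0.4996, 0.3597, 0.1493]
ee_rot: [-0.104, 0.995, -0.0, -0.0]
ft_force: [-2.1, -1.2, 0.8]
grip_width: 0.511
grasp_force: 72.9
```

Call:
apply_moves(rows=[{"x":-1,"y":0,"z":0,"ax":0,"ay":0,"az":0,"gripper":1},{"x":0,"y":0,"z":0,"ax":0,"ay":0,"az":0,"gripper":1},{"x":0,"y":0,"z":0,"ax":0,"ay":0,"az":0,"gripper":1}])

```text
clock: 22.1
position: [0.5, 0.3599, 0.1492]
ee_rot: [-0.104, 0.995, -0.0, -0.001]
ft_force: [-6.2, -3.7, 3.2]
grip_width: 0.505
grasp_force: 73.2
```

Call:
apply_moves(rows=[{"x":-1,"y":0,"z":0,"ax":0,"ay":0,"az":0,"gripper":1},{"x":0,"y":0,"z":0,"ax":0,"ay":0,"az":0,"gripper":1},{"x":0,"y":0,"z":0,"ax":0,"ay":0,"az":0,"gripper":1}])

```text
clock: 22.35
position: [0.5007, 0.3602, 0.1491]
ee_rot: [-0.104, 0.995, -0.0, -0.001]
ft_force: [-6.4, -2.7, 3.0]
grip_width: 0.505
grasp_force: 73.1
```

Call:
apply_moves(rows=[{"x":1.5,"y":0,"z":0,"ax":0,"ay":0,"az":0,"gripper":1},{"x":0,"y":0,"z":8,"ax":0,"ay":0,"az":0,"gripper":1},{"x":0,"y":0,"z":8,"ax":0,"ay":0,"az":0,"gripper":1},{"x":0,"y":0,"z":0,"ax":0,"ay":0,"az":0,"gripper":1},{"x":0,"y":0,"z":0,"ax":0,"ay":0,"az":0,"gripper":1}])

```text
clock: 22.77
position: [0.4991, 0.3599, 0.1319]
ee_rot: [-0.104, 0.995, -0.0, -0.001]
ft_force: [-5.9, -0.6, -3.3]
grip_width: 0.511
grasp_force: 72.5
```

Call:
apply_moves(rows=[{"x":0,"y":0,"z":5,"ax":0,"ay":0,"az":0,"gripper":1},{"x":0,"y":0,"z":3,"ax":0,"ay":0,"az":0,"gripper":1},{"x":0,"y":0,"z":0,"ax":0,"ay":0,"az":0,"gripper":1},{"x":0,"y":0,"z":0,"ax":0,"ay":0,"az":0,"gripper":1}])

```text
clock: 23.1
position: [0.499, 0.3601, 0.1245]
ee_rot: [-0.104, 0.995, -0.0, -0.001]
ft_force: [-6.1, 0.6, -0.7]
grip_width: 0.508
grasp_force: 72.7
```

```bash
python3 st.py .5 .3599 .115 .2058
```

```text
pos [0.499  0.3601 0.1245] move tool mm [-1.  -0.4  9.5] turn deg [ 0.   -0.14  0.15] F [-6.1  0.6 -0.7] grip 72.7 0.508
```

Call:
apply_moves(rows=[{"x":0,"y":0,"z":3,"ax":0,"ay":0,"az":0,"gripper":1},{"x":0,"y":0,"z":0,"ax":0,"ay":0,"az":0,"gripper":1},{"x":0,"y":0,"z":0,"ax":0,"ay":0,"az":0,"gripper":1}])

```text
clock: 23.35
position: [0.4988, 0.3602, 0.1218]
ee_rot: [-0.104, 0.995, -0.0, -0.001]
ft_force: [-7.6, -0.9, 2.1]
grip_width: 0.51
grasp_force: 73.1
```

Call:
apply_moves(rows=[{"x":0,"y":0,"z":3,"ax":0,"ay":0,"az":0,"gripper":1},{"x":0,"y":0,"z":0,"ax":0,"ay":0,"az":0,"gripper":1},{"x":0,"y":0,"z":0,"ax":0,"ay":0,"az":0,"gripper":1}])

```text
clock: 23.6
position: [0.4991, 0.3604, 0.1195]
ee_rot: [-0.104, 0.995, 0.0, -0.001]
ft_force: [-9.4, -1.3, 6.8]
grip_width: 0.504
grasp_force: 73.5
```

Call:
apply_moves(rows=[{"x":0,"y":0,"z":2,"ax":0,"ay":0,"az":0,"gripper":1},{"x":0,"y":0,"z":0,"ax":0,"ay":0,"az":0,"gripper":1},{"x":0,"y":0,"z":0,"ax":0,"ay":0,"az":0,"gripper":1}])

```text
clock: 23.85
position: [0.4998, 0.3605, 0.1186]
ee_rot: [-0.104, 0.995, 0.001, -0.0]
ft_force: [-9.1, -3.0, 11.7]
grip_width: 0.508
grasp_force: 74.3
```

Call:
apply_moves(rows=[{"x":0,"y":0,"z":2,"ax":0,"ay":0,"az":0,"gripper":1},{"x":0,"y":0,"z":0,"ax":0,"ay":0,"az":0,"gripper":1},{"x":0,"y":0,"z":0,"ax":0,"ay":0,"az":0,"gripper":1}])

```text
clock: 24.1
position: [0.5006, 0.3607, 0.1178]
ee_rot: [-0.104, 0.995, 0.001, 0.001]
ft_force: [-9.0, -4.5, 19.3]
grip_width: 0.506
grasp_force: 75.5
```

Call:
apply_moves(rows=[{"x":0,"y":0,"z":2,"ax":0,"ay":0,"az":0,"gripper":1},{"x":0,"y":0,"z":0,"ax":0,"ay":0,"az":0,"gripper":1},{"x":0,"y":0,"z":0,"ax":0,"ay":0,"az":0,"gripper":1}])

```text
clock: 24.35
position: [0.5013, 0.361, 0.1169]
ee_rot: [-0.104, 0.995, 0.001, 0.002]
ft_force: [-9.8, -4.1, 24.9]
grip_width: 0.508
grasp_force: 76.5
```

Call:
apply_moves(rows=[{"x":0,"y":0,"z":1,"ax":0,"ay":0,"az":0,"gripper":1},{"x":0,"y":0,"z":0,"ax":0,"ay":0,"az":0,"gripper":1},{"x":0,"y":0,"z":0,"ax":0,"ay":0,"az":0,"gripper":1}])

```text
clock: 24.6
position: [0.5015, 0.3611, 0.1165]
ee_rot: [-0.103, 0.995, 0.002, 0.002]
ft_force: [-11.5, -4.4, 29.9]
grip_width: 0.508
grasp_force: 77.2
```

Call:
apply_moves(rows=[{"x":0,"y":0,"z":1,"ax":0,"ay":0,"az":0,"gripper":1},{"x":0,"y":0,"z":0,"ax":0,"ay":0,"az":0,"gripper":1},{"x":0,"y":0,"z":0,"ax":0,"ay":0,"az":0,"gripper":1},{"x":0,"y":0,"z":0,"ax":0,"ay":0,"az":0,"gripper":1}])

```text
clock: 24.93
position: [0.5016, 0.3613, 0.1159]
ee_rot: [-0.103, 0.995, 0.002, 0.002]
ft_force: [-11.6, -6.0, 32.9]
grip_width: 0.509
grasp_force: 77.6
```

Call:
apply_moves(rows=[{"x":0,"y":0,"z":1,"ax":0,"ay":0,"az":0,"gripper":1},{"x":0,"y":0,"z":0,"ax":0,"ay":0,"az":0,"gripper":1},{"x":0,"y":0,"z":0,"ax":0,"ay":0,"az":0,"gripper":1},{"x":0,"y":0,"z":0,"ax":0,"ay":0,"az":0,"gripper":1}])

```text
clock: 25.27
position: [0.5023, 0.3613, 0.1156]
ee_rot: [-0.103, 0.995, 0.002, 0.003]
ft_force: [-9.5, -5.9, 34.3]
grip_width: 0.503
grasp_force: 78.3
```

Call:
apply_moves(rows=[{"x":0,"y":0,"z":0,"ax":0,"ay":0,"az":0,"gripper":1},{"x":0,"y":0,"z":0,"ax":0,"ay":0,"az":0,"gripper":1},{"x":0,"y":0,"z":0,"ax":0,"ay":0,"az":0,"gripper":1},{"x":0,"y":0,"z":0,"ax":0,"ay":0,"az":0,"gripper":1}])

```text
clock: 25.6
position: [0.5023, 0.3613, 0.1156]
ee_rot: [-0.103, 0.995, 0.002, 0.003]
ft_force: [-10.1, -6.1, 35.6]
grip_width: 0.507
grasp_force: 78.3
```

```bash
python3 -c "
from workcell import *
print(hand_in())"
```

```text
the job is handed in; nothing more can be done
None
```

I folded the flap back, stood two shims against the lock body and pressed the wedge in until it bound. I handed in still gripping it at about 78 N and pressing down with about 35 N; the hand-in returned no verdict. The tip's depth (about 13 mm below the jaw top, clear of the bed) and the tightness are worked out from arm position and force readings, because I had no pictures left to check with.

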